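# Load the small-parts holder, lock it and hold it up level

## Task

With the small-parts holder standing on the bench, lay the offcut that fits its pocket (the thicker, smaller one of the two) flat in there and let go, then swing the steel lever by its peg fully shut over it. Then lift the holder by its upright handle about 15 cm off the bench, and finish while still holding it up there, level and still, carried by the gripper alone. Never tip the holder over, and leave the other loose things where they are.

Things in the scene. Friction and masses are not known exactly. Their poses are not given: they have to be found in the camera images.
- holder: the small-parts holder, loose, about 0.6 kg: a plywood sole 260 x 100 x 12 mm. Origin on the underside, x along its length, y across, z up. The sole runs from x = -115 to +145 mm, y = -50 to +50. From the -x end: a dark steel ballast plate (x -108 to -66, top 24 mm above the underside), the upright wooden handle at x = -10, the pocket centred at x = +75, the lever's pivot post at x = +127. With the offcut loaded it balances at the handle.
- handle (a point): the place to grip the handle, 72 mm above the holder's underside, axes as the holder's. The handle is an upright wooden slab 24 mm thick across y and 56 mm long along x, its rounded top 20 mm above this point; its 34 mm wide foot ends 50 mm below this point.
- pocket (a point): centre of the pocket's floor (12 mm above the holder's underside), axes as the holder's. The pocket is 81 mm long (x) and 53 mm wide (y), bounded by stops 12 mm high: one across each end, and at each corner a piece 8 mm thick reaching 18 mm along the side, so that the middle of each long side is open over 45 mm for the fingers.
- pivot (a point): the lever's pivot axis (parallel to the holder's z), at the height of the lever's underside, 44 mm above the holder's underside; axes as the holder's.
- lever (a joint): angle of the steel lever about the pivot: 0 = fully shut (at its stop, pointing to the holder's -x over the middle of the pocket), growing as it opens towards the holder's +y side, up to 2.0. Starts open at 1.5 to 2.0, clear of the pocket; light friction (0.5 N at the peg), stays where it is left. Bar 16 mm wide, 6 mm thick; shut, it passes 2 mm above a seated offcut.
- peg (a point): a point on the axis of the lever's upright round black peg, 16 mm above the lever's top face (22 mm above its underside); the peg is 12 mm in diameter, 30 mm tall, 62 mm from the pivot axis, its top 14 mm above this point. It turns with the lever: pinched hard by jaws that do not turn with it, it drags the loose holder round.
- offcut: the loose block of wood that fits the pocket, 48 (x) x 75 (y) x 30 mm (z), origin at the centre of its underside; its y axis must lie along the holder's x axis, either way round.
- thin_offcut: another, pale offcut, 62 x 95 x 20 mm, too large for the pocket: leave it. Origin at the centre of its underside. The two offcuts may have changed places.
- sanding_block: sanding block, 63 x 119 x 36 mm: leave it. Origin under its centre.
- tape_measure: pocket tape measure, 36 x 99 x 66 mm: leave it. Origin under its centre.
- chisel: bench chisel lying flat, 30 x 299 x 33 mm: leave it. Origin under its centre.
- right_bar (a point): a point on the fixed long aluminium clamp bar (clamp_left) that runs straight along world x above the bench, on its centre line: the bar is 24 mm wide and 49 mm tall, its underside 133 mm and its top 183 mm above the bench top, at world y = -0.18. Keep clear of it.
- left_bar (a point): the same for the other such bar (clamp_mid), at world y = +0.47.
Things that resemble listed ones, but are neither listed nor needed, are in the scene too. Leave any blue look-alike of the offcut alone.

How it is judged:
By the outcome, as a careful person would: the job done as asked, in the order asked, and still so for the second after the job is handed in, while the arm keeps its last pose, push and grip.
It also fails if it takes over 69 s, if anything falls off the work surface, if the arm or the gripper's body presses on something with over 40 N, if the wrist force passes 120 N, or if a joint passes its speed limit or range.

## Robot

A 7-joint arm with a two-finger parallel gripper is mounted at the origin on a cart in front of the work surface, level with it; the furniture and walls round the work are solid. World frame = base frame: x ahead of the robot, y to its left, z up, the work surface at z = 0. Lengths are in m, angles in rad, forces in N, time in s.
With the tool pointing down it reaches from about 0.4 to 0.85 m from the base axis. Payload 4.5 kg.
Tool frame: the origin (TCP) lies midway between the tips of the shut fingers; the grasp point (between the pads) lies 19 mm behind it; z points along the fingers, x is the direction in which the jaws open and shut, and the axes are right-handed (so a half turn about z gives the same grasp; the last joint's range is limited). The gripper opens to 88 mm and grips with 3 to 60 N. Pads are 18 mm wide; open, the fingers measure 123 mm over their backs; the gripper's body (75 mm by 187 mm) begins 45 mm behind the grasp point.
Start: joints at [1.274, 0.689, -0.195, 1.565, 0.157, 0.902, -0.215], TCP at [0.203, -0.591, 0.218] pointing down, gripper open.
Joint ranges: [-3.01, 3.01], [-0.46, 2.08], [-1.47, 1.51], [0.13, 2.56], [-1, 4.14], [0.04, 2.09], [-2.66, 2.66]. Speed limits (rad/s): [2.57, 2.57, 3.14, 3.14, 3.14, 3.14, 3.14].

## Interface

Orientations are given as a unit quaternion [x, y, z, w].
In Python, from plant import r gives the robot as it stands. The module is installed in compiled form; this text tells all that it offers.
- The arm moves only by the tool play_rows, never from a script. Its argument "increments" is a list of rows, each a list of 7 numbers: the opening, from 0 (shut) to 1 (fully open), then the shift along the tool's x, y, z in mm, then the turn, a rotation vector about the tool's x, y, z in rad. In form: [[hand, dx, dy, dz, wx, wy, wz], ...]. A call has exactly 8 rows; each row shifts and turns the pose as measured when the row begins, along the tool's axes as they then stand; what a row does not reach is not made up. A row lasts 1/8 s, in which the tool goes at most 62.5 mm and 10.7 degrees, less where a joint would pass 70% of its speed; a pose out of reach is approached as far as the arm can. A call is refused whole if a number of a shift passes 62.5 or a number of a turn 0.188, either way. A call with a gripper value outside its range is refused whole. The fingers move at their own pace and stop on an object; "grip_force" is the grip in N (left out, the last holds). Time passes only in rows, so rows that do not move let the fingers close, or fill a call up. It gives the time, the measured TCP pose, the force and the opening at its end, in the units of the state.
- r.get_state(): the state, without advancing time (a new reading comes with each control period).
- r.snapshot(name): name is "scene" or "top" or "wrist"; returns the picture (384x512x3 uint8, red, green, blue); there is no depth.
- r.get_calibration(name): a dict with "fx", "fy", "cx", "cy" (pixels), "R" (3x3) and "t" (3): a world point X has camera coordinates R X + t. Camera axes: x right, y down, z forward; pixel columns grow to the right and rows downward; lengths in m; the calibration is good to about 2 mm. A picture is of the moment at which its call begins: read the wrist's pose just before it. get_calibration takes no time and is no camera call; for the wrist camera it gives the pose at the moment of the call.
- r.finish_job(): hands the job in, once; it reports no verdict.
The state is a dict: "clock": time; "q": joint angles; "qd": joint speeds; "joint_torque": joint torques, N m; "tool_pos": TCP position; "eef_rot": TCP orientation; "contact_force": force on the tool from outside, world axes, zero at the start; "moment": the same for the moment, N m; "opening": opening from 0.0 (shut) to 1.0 (fully open).
Only numpy, scipy, OpenCV 4.12 (cv2) and the standard library are available. Lean on these libraries where they do the work, as an engineer would, in place of code of your own. Each camera call takes 0.05 s, during which the arm holds its last target.

## Working session

There is one attempt and no reset: what is moved stays moved. The work goes in short steps, Python scripts to look and compute and a tool call to move; the robot and the scene stay as the last step left them, time stands still between calls to the robot, and variables do not carry over. Pictures are saved under pics/ and viewed, and the job is handed in when it is done.

Besides the shell and the picture viewer there is one more tool, called after "Request:" as name([rows], argument=value, ...), one row to a line, values as JSON. play_rows: Moves the arm, as the interface text tells. Its arguments: {"type":"object","properties":{"increments":{"type":"array"},"grip_force":{"type":"number"}},"required":["increments"]}

```bash
mkdir -p pics; ls; python3 - <<'E'
from plant import r
import cv2
s=r.get_state();print(s)
for n in("scene","top","wrist"):
    c=r.get_calibration(n);print(n,c)
    im=r.snapshot(n);cv2.imwrite(f"pics/{n}0.png",im[:,:,::-1])
E
```

```text
pics
{'clock': 0.0, 'q': array([ 1.27383154,  0.68999301, -0.19451588,  1.5663215 ,  0.15728518,
        0.90252594, -0.21510425]), 'qd': array([ 0.0010421 ,  0.0011821 ,  0.00056677, -0.00056822,  0.0015402 ,
       -0.00039593,  0.00060265]), 'joint_torque': array([-4.02036840e-04, -5.27558863e+01, -1.26738746e+00, -1.53432173e+01,
       -5.26955375e-02,  6.31632764e-03,  1.68147799e-04]), 'tool_pos': array([ 0.20271449, -0.59050201,  0.2170105 ]), 'eef_rot': array([ 8.13889179e-01, -5.81019399e-01, -7.90277505e-04, -4.87847366e-04]), 'contact_force': array([ 0.4059259 ,  0.04425462, -1.08830754]), 'moment': array([ 0.02598382, -0.00873715,  0.02331998]), 'opening': 0.9982734783841034}
scene {'fx': 392.22033873396384, 'fy': 392.22033873396384, 'cx': 252.93013344923682, 'cy': 191.37050098080695, 'R': array([[-7.48323022e-01, -6.63334495e-01,  5.28040624e-05],
       [-3.79255858e-01,  4.27782013e-01, -8.20467881e-01],
       [ 5.44222059e-01, -6.13995030e-01, -5.71692622e-01]]), 't': array([0.54515183, 0.25250845, 0.98200664])}
top {'fx': 482.0563155208772, 'fy': 482.0563155208772, 'cx': 252.6318336650786, 'cy': 196.11738623764214, 'R': array([[ 8.25705315e-02, -9.96585177e-01,  3.04960724e-04],
       [-9.75630109e-01, -8.08967459e-02, -2.03964721e-01],
       [ 2.03292888e-01,  1.65439466e-02, -9.78978192e-01]]), 't': array([0.10339801, 0.6227054 , 1.45515022])}
wrist {'fx': 343.1792712436977, 'fy': 343.1792712436977, 'cx': 251.7093979652167, 'cy': 194.75532305211664, 'R': array([[ 0.32607918, -0.94534163, -0.00125528],
       [-0.91062614, -0.31446067,  0.26809422],
       [-0.25383536, -0.08627685, -0.96339188]]), 't': array([-0.62548054, -0.03702546,  0.3874705 ])}
```

View pics/top0.png

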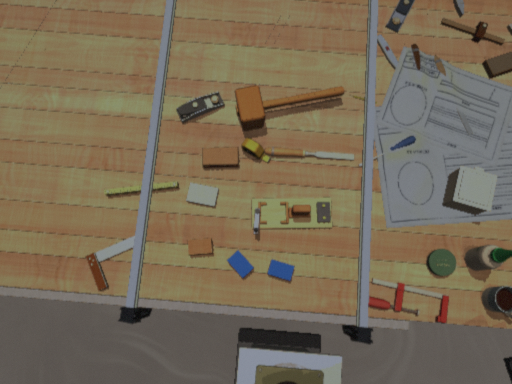

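View pics/scene0.png

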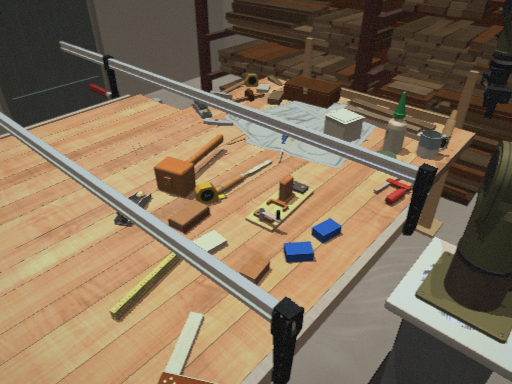

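View pics/wrist0.png

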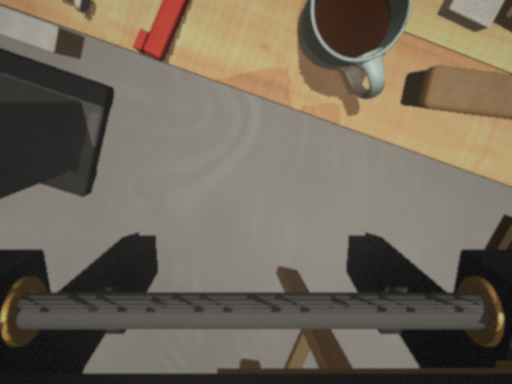

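```bash
cat > h.py <<'E'
from plant import r
import cv2, numpy as np
from scipy.spatial.transform import Rotation as Ro
def ray(n,px,z,c=None):
    c=c or r.get_calibration(n); R=np.array(c['R']);t=np.array(c['t'])
    d=R.T@np.array([(px[0]-c['cx'])/c['fx'],(px[1]-c['cy'])/c['fy'],1]);o=-R.T@t
    return o+d*(z-o[2])/d[2]
def proj(n,X,c=None):
    c=c or r.get_calibration(n);p=np.array(c['R'])@np.array(X)+c['t']
    return np.array([c['cx']+c['fx']*p[0]/p[2],c['cy']+c['fy']*p[1]/p[2]])
E
python3 - <<'E'
from h import *
im=cv2.imread("pics/top0.png")
c=im[130:290,150:350];cv2.imwrite("pics/topc.png",cv2.resize(c,None,fx=4,fy=3.75*4/3.75,interpolation=cv2.INTER_CUBIC)[:600])
im=cv2.imread("pics/scene0.png")
c=im[165:300,150:350];cv2.imwrite("pics/scenec.png",cv2.resize(c,None,fx=4,fy=4,interpolation=cv2.INTER_CUBIC))
for p,z in [((201,244),.03),((202,193),.02),((220,155),.036),((300,209),.09),((251,214),.012),((331,214),.012)]: print(p,ray("top",p,z))
E
```

```text
(201, 244) [0.45168959 0.30483147 0.03      ]
(202, 193) [0.6179239  0.32005201 0.02      ]
(220, 155) [0.74591769 0.27261876 0.036     ]
(300, 209) [0.5783357  0.00530625 0.09      ]
(251, 214) [0.56350062 0.1557447  0.012     ]
(331, 214) [ 0.58489916 -0.10236248  0.012     ]
```

View pics/topc.png

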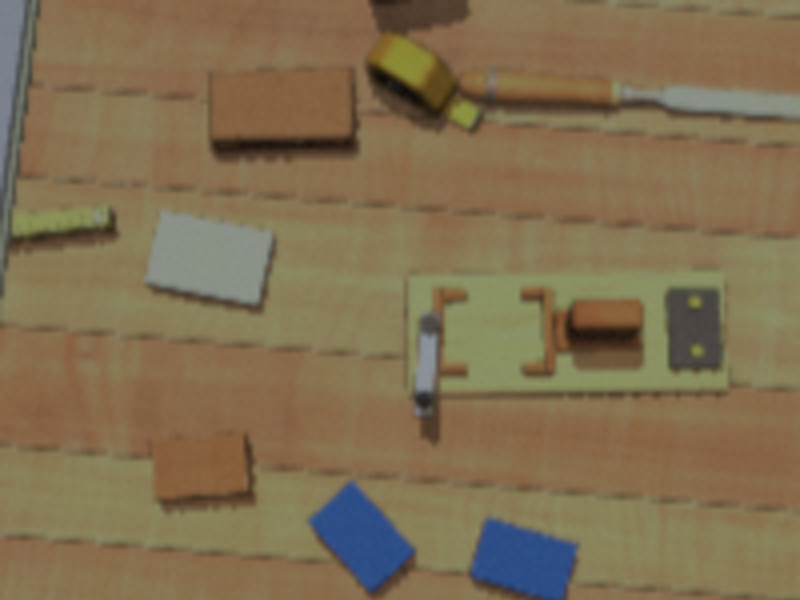

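View pics/scenec.png

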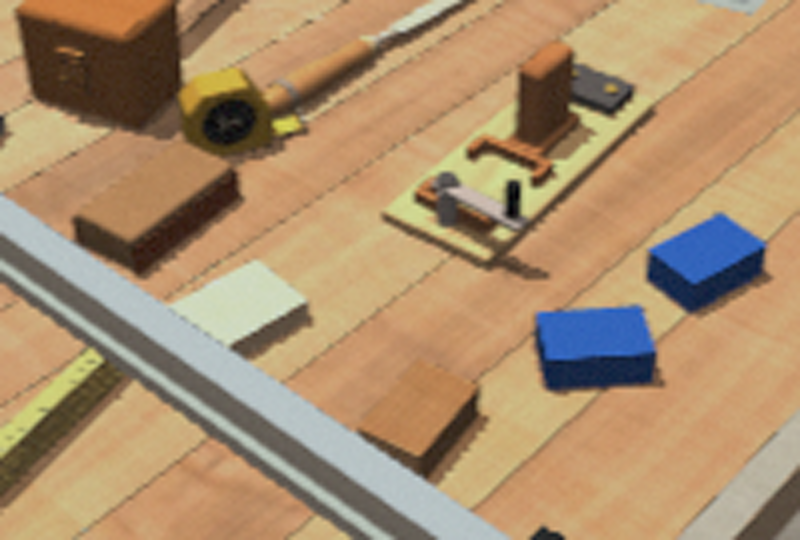

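```bash
cat >> h.py <<'E'
def tool():
    s=r.get_state();return np.array(s['tool_pos']),Ro.from_quat(s['eef_rot'])
def plan(target,yaw,hand,maxmm=60,maxr=.18,n=None):
    """rows from present pose to world target, tool down w/ tool x at yaw (straight, turn evenly)"""
    p,R=tool(); T=Ro.from_euler('z',yaw)*Ro.from_euler('x',np.pi)
    d=np.array(target)-p; rv=(R.inv()*T).as_rotvec()
    k=max(int(np.ceil(max(np.linalg.norm(d)*1000/maxmm,np.linalg.norm(rv)/maxr))),1)
    if n: k=n
    for i in range(k):
        Ri=R*Ro.from_rotvec(rv*i/k); 
        print([hand]+[round(float(v),1) for v in Ri.inv().apply(d/k)*1000]+[round(float(v),3) for v in rv/k])
def st():
    s=r.get_state();R=Ro.from_quat(s['eef_rot']).as_matrix()
    print(round(s['clock'],2),'pos',np.round(s['tool_pos'],4),'yaw',round(float(np.arctan2(R[1,0],R[0,0])),3),'tilt',np.round(R[:2,2],3),'F',np.round(s['contact_force'],1),'open',round(s['opening'],3),'q',np.round(s['q'],2))
def snap(n,name,crop=None,f=1):
    c=r.get_calibration(n);im=r.snapshot(n)[:,:,::-1]
    np.savez(f"pics/{name}.npz",**c)
    cv2.imwrite(f"pics/{name}_raw.png",im)
    if crop: im=im[crop[1]:crop[3],crop[0]:crop[2]]
    cv2.imwrite(f"pics/{name}.png",cv2.resize(im,None,fx=f,fy=f,interpolation=cv2.INTER_CUBIC) if f!=1 else im)
def cal(name): return dict(np.load(f"pics/{name}.npz"))
E
python3 - <<'E'
from h import *
c=r.get_calibration("wrist");p,R=tool()
o=-c['R'].T@c['t'];print("cam in tool",R.inv().apply(o-p)); print("axes cam in tool",np.round((R.inv().as_matrix()@c['R'].T),3))
st()
plan([0.42,-0.40,0.33],-0.6,1); print(); 
E
```

```text
cam in tool [ 0.00117254 -0.069072   -0.16531086]
axes cam in tool [[ 1.     0.001  0.001]
 [-0.001  0.963  0.268]
 [-0.    -0.268  0.963]]
0.15 pos [ 0.2028 -0.5907  0.2172] yaw -1.24 tilt [-0.001  0.001] F [-0.3 -0.1 -0.1] open 1.002 q [ 1.27  0.69 -0.19  1.57  0.16  0.9  -0.22]
[1, -18.3, -44.6, -18.8, -0.0, 0.0, -0.107]
[1, -13.5, -46.3, -18.8, -0.0, 0.0, -0.107]
[1, -8.5, -47.4, -18.8, -0.0, 0.0, -0.107]
[1, -3.4, -48.1, -18.8, -0.0, 0.0, -0.107]
[1, 1.8, -48.1, -18.8, -0.0, 0.0, -0.107]
[1, 6.9, -47.7, -18.8, -0.0, 0.0, -0.107]
```

Request:
play_rows([
  [1,-18,-45,-25,0,0,-0.107],
  [1,-13,-46,-25,0,0,-0.107],
  [1,-8,-47,-25,0,0,-0.107],
  [1,-3,-48,-20,0,0,-0.107],
  [1,2,-48,-20,0,0,-0.107],
  [1,7,-48,-20,0,0,-0.107],
  [1,10,-50,0,0,0,-0.1],
  [1,10,-50,0,0,0,-0.1],
])

```text
clock: 1.15
tool_pos: [0.4912, -0.3202, 0.3532]
eef_rot: [0.982, -0.19, -0.003, -0.001]
contact_force: [0.3, -0.5, 0.3]
opening: 0.997
```

```bash
python3 - <<'E'
from h import *
st();plan([0.50,0.12,0.36],0,1)
E
```

```text
1.15 pos [ 0.4912 -0.3202  0.3532] yaw -0.382 tilt [-0.005  0.003] F [ 0.3 -0.5  0.3] open 0.997 q [ 0.76  0.53 -0.46  1.47  0.24  1.2  -0.11]
[1, -19.5, -51.5, -0.7, -0.0, 0.001, -0.048]
[1, -17.0, -52.3, -0.7, -0.0, 0.001, -0.048]
[1, -14.5, -53.1, -0.7, -0.0, 0.001, -0.048]
[1, -12.0, -53.7, -0.8, -0.0, 0.001, -0.048]
[1, -9.4, -54.2, -0.8, -0.0, 0.001, -0.048]
[1, -6.8, -54.6, -0.8, -0.0, 0.001, -0.048]
[1, -4.2, -54.9, -0.8, -0.0, 0.001, -0.048]
[1, -1.5, -55.0, -0.8, -0.0, 0.001, -0.048]
```

Request:
play_rows([
  [1,-20,-52,-1,0,0,-0.048],
  [1,-17,-52,-1,0,0,-0.048],
  [1,-14,-53,-1,0,0,-0.048],
  [1,-12,-54,-1,0,0,-0.048],
  [1,-9,-54,-1,0,0,-0.048],
  [1,-7,-55,-1,0,0,-0.048],
  [1,-4,-55,-1,0,0,-0.048],
  [1,-2,-55,-1,0,0,-0.048],
])

```text
clock: 2.15
tool_pos: [0.497, 0.1338, 0.3612]
eef_rot: [1.0, 0.007, -0.003, -0.002]
contact_force: [1.4, 0.5, -0.6]
opening: 0.995
```

```bash
python3 - <<'E'
from h import *
st();snap("wrist","w1",f=1.5)
E
```

```text
2.15 pos [0.497  0.1338 0.3612] yaw 0.014 tilt [-0.006  0.003] F [ 1.4  0.5 -0.6] open 0.995 q [ 0.07  0.43 -0.64  1.66  0.27  1.15 -0.63]
```

View pics/w1.png

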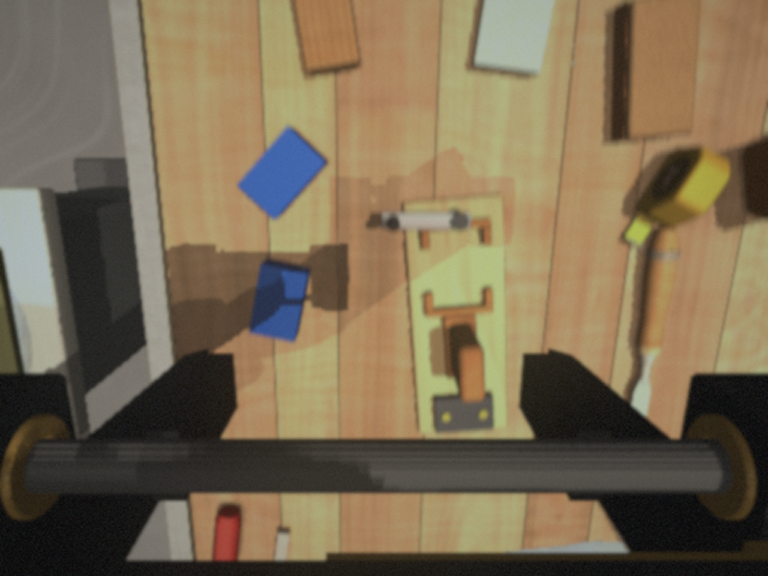

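```bash
python3 - <<'E'
import cv2
im=cv2.imread("pics/w1_raw.png")
cv2.imwrite("pics/w1c.png",cv2.resize(im[120:295,235:345],None,fx=4,fy=4,interpolation=cv2.INTER_CUBIC)[:,:][:600])
im=cv2.imread("pics/w1_raw.png")
cv2.imwrite("pics/w1d.png",cv2.resize(im[0:70,185:385],None,fx=4,fy=4,interpolation=cv2.INTER_CUBIC))
E
```

```text
(no output)
```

View pics/w1c.png

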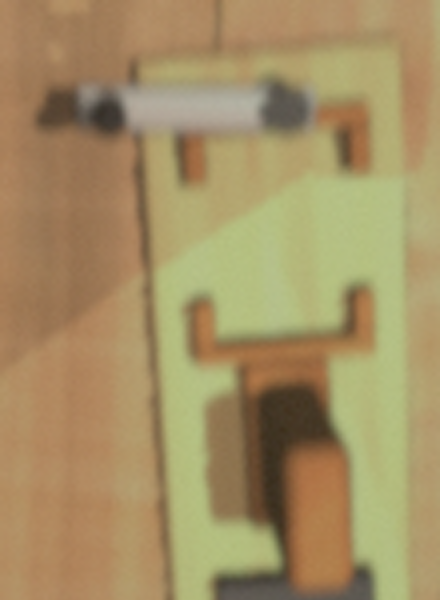

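View pics/w1d.png

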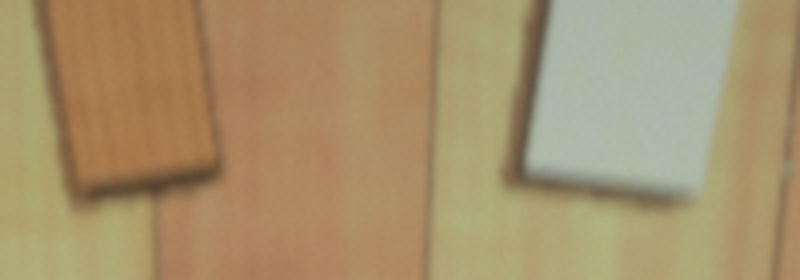

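```bash
python3 - <<'E'
from h import *
from scipy.optimize import least_squares
c=cal("w1")
def k(x,y): return (x/4+235,y/4+120)
obs=[((145,50,12),k(138,62)),((145,-50,12),k(397,42)),((52.5,30.5,24),k(200,303)),((52.5,-30.5,24),k(358,290)),((97.5,30.5,24),k(190,185)),((97.5,-30.5,24),k(358,170)),((18,-12,92-3),k(348,450)),((18,12,92-3),k(286,450))]
def W(p,P): 
    return [p[0]+P[0]/1e3*np.cos(p[2])-P[1]/1e3*np.sin(p[2]),p[1]+P[0]/1e3*np.sin(p[2])+P[1]/1e3*np.cos(p[2]),P[2]/1e3]
f=lambda p:np.concatenate([proj("",W(p,P),c)-q for P,q in obs])
s=least_squares(f,[.575,.03,1.6],loss='soft_l1');print(s.x);print(np.round(f(s.x).reshape(-1,2),1))
p=s.x;print("handle",W(p,(-10,0,72)),"pocket",W(p,(75,0,12)),"pivot",W(p,(127,0,44)))
pg=ray("",k(105,108),.080,c);pv=W(p,(127,0,44));v=pg[:2]-pv[:2];print("peg",pg,np.hypot(*v),"theta",(np.arctan2(*(-v)[::-1])-p[2]))
# offcut: near corners top z=.03 
kk=lambda x,y:(x/4+185,y/4)
for q in [(80,183),(216,167),(40,0),(198,0)]: print("off",ray("",kk(*q),.03,c))
ct=r.get_calibration("top")
for q in [(154,433),(246,432),(250,492),(155,498)]: print("offtop",ray("",(q[0]/4+150,q[1]/4+130),.03,ct))
for q in [(405,272),(725,270),(730,390),(408,392)]: print("sole top",ray("",(q[0]/4+150,q[1]/4+130),.012,ct))
E
```

```text
[0.58333152 0.01218718 1.67251976]
[[-2.  -0.2]
 [ 0.8 -1.1]
 [ 0.1  0.4]
 [ 0.8  0.4]
 [ 0.7  0.9]
 [-0.1  1.2]
 [ 0.  -1.7]
 [-2.1 -0.3]]
handle [np.float64(0.5843470041369933), np.float64(0.002238878327191539), 0.072] pocket [np.float64(0.5757154167703757), np.float64(0.08679948203561151), 0.012] pivot [np.float64(0.5704349162637392), np.float64(0.13853067489252727), 0.044]
peg [0.5083992  0.14272281 0.08      ] 0.06217720271106798 theta -1.7399934016529734
off [0.43106723 0.27071762 0.03      ]
off [0.47667901 0.27632916 0.03      ]
off [0.41921457 0.32564937 0.03      ]
off [0.47056546 0.32635259 0.03      ]
offtop [0.46654556 0.34617528 0.03      ]
offtop [0.47335166 0.27367965 0.03      ]
offtop [0.42648479 0.26581221 0.03      ]
offtop [0.41563613 0.33977266 0.03      ]
sole top [0.61624956 0.15933406 0.012     ]
sole top [ 0.63946148 -0.10047425  0.012     ]
sole top [ 0.54128167 -0.1093557   0.012     ]
sole top [0.51825962 0.14873574 0.012     ]
```

```bash
python3 - <<'E'
from h import *
plan([0.447,0.27,0.19],0.12,1)
E
```

```text
[1, -11.0, -31.3, 43.4, -0.003, 0.001, -0.023]
[1, -10.3, -31.6, 43.3, -0.003, 0.001, -0.023]
[1, -9.6, -32.0, 43.2, -0.003, 0.001, -0.023]
[1, -8.9, -32.3, 43.1, -0.003, 0.001, -0.023]
```

Request:
play_rows([
  [1,-11,-31,43,-0.003,0,-0.023],
  [1,-10,-32,43,-0.003,0,-0.023],
  [1,-10,-32,43,-0.003,0,-0.023],
  [1,-9,-32,43,-0.003,0,-0.023],
  [1,0,0,0,0,0,0],
  [1,0,0,0,0,0,0],
  [1,0,0,0,0,0,0],
  [1,0,0,0,0,0,0],
])

```text
clock: 3.2
tool_pos: [0.4492, 0.2727, 0.1886]
eef_rot: [0.998, 0.06, 0.001, -0.001]
contact_force: [-0.1, 0.1, 0.4]
opening: 1.0
```

```bash
python3 - <<'E'
from h import *
st();snap("wrist","w2",f=1.5)
E
```

```text
3.2 pos [0.4492 0.2727 0.1886] yaw 0.119 tilt [0.002 0.001] F [-0.1  0.1  0.4] open 1.0 q [-0.29  0.64 -0.56  1.89  0.49  0.74 -1.01]
```

View pics/w2.png

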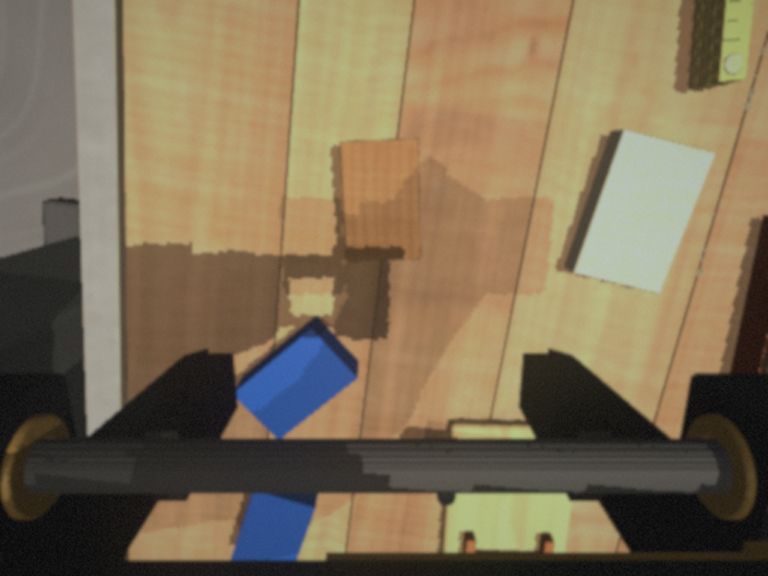

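```bash
python3 - <<'E'
from h import *
im=cv2.imread("pics/w2_raw.png")
cv2.imwrite("pics/w2c.png",cv2.resize(im[80:185,210:300],None,fx=5,fy=5,interpolation=cv2.INTER_CUBIC))
E
```

```text
(no output)
```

View pics/w2c.png

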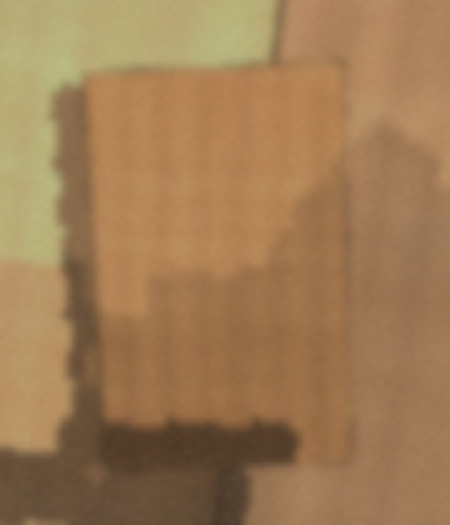

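```bash
python3 - <<'E'
from h import *
c=cal("w2")
P=[ray("",(x/5+210,y/5+80),.03,c)[:2] for x,y in [(88,72),(345,64),(352,463),(106,465)]]
P=np.array(P);print(P,[np.hypot(*(P[i]-P[i-1])) for i in range(4)],P.mean(0))
d=P[1]-P[0]+P[2]-P[3];print("xaxis yaw",np.arctan2(d[1],d[0])); e=P[0]-P[3]+P[1]-P[2];print(np.arctan2(e[1],e[0])-np.pi/2)
m=P.mean(0)
plan([m[0],m[1],0.012],0.12,1)
E
```

```text
[[0.41978617 0.34166118]
 [0.46582692 0.3486495 ]
 [0.47758944 0.27589227]
 [0.43062042 0.26981884]] [np.float64(0.07265467866609128), np.float64(0.046568098609292084), np.float64(0.07370190306124652), np.float64(0.047360053967198536)] [0.44845574 0.30900545]
xaxis yaw 0.13952170856708693
0.155017601296068
[1, 0.8, -9.0, 44.2, -0.0, -0.001, -0.0]
[1, 0.8, -9.0, 44.2, -0.0, -0.001, -0.0]
[1, 0.8, -9.0, 44.1, -0.0, -0.001, -0.0]
[1, 0.9, -9.0, 44.1, -0.0, -0.001, -0.0]
```

Request:
play_rows([
  [1,1,-9,48,0,0,-0.01],
  [1,1,-9,48,0,0,-0.01],
  [1,1,-9,44,0,0,-0.005],
  [1,0,-8,30,0,0,0],
  [1,0,0,8,0,0,0],
  [1,0,0,0,0,0,0],
  [0.45,0,0,0,0,0,0],
  [0.45,0,0,0,0,0,0],
], grip_force=20)

```text
clock: 4.25
tool_pos: [0.4576, 0.3088, 0.0129]
eef_rot: [0.998, 0.068, 0.009, -0.004]
contact_force: [0.2, 0.2, -0.1]
opening: 0.8
```

```bash
python3 - <<'E'
from h import *
st();snap("wrist","w3",f=1.5)
E
```

```text
4.25 pos [0.4576 0.3088 0.0129] yaw 0.135 tilt [0.017 0.009] F [ 0.2  0.2 -0.1] open 0.8 q [-0.5   0.93 -0.31  1.93  0.73  0.38 -1.24]
```

View pics/w3.png

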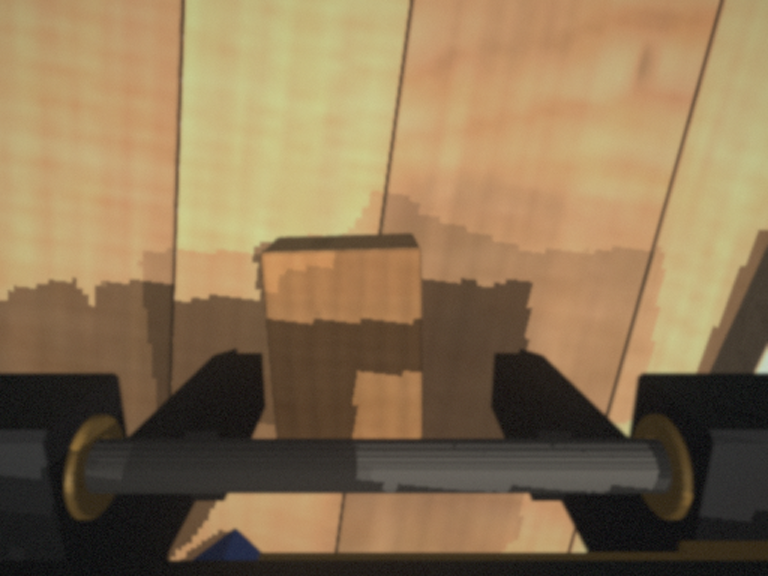

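```bash
python3 - <<'E'
from h import *
plan([.4485,.309,.010],.145,.8)
E
```

```text
[0.8, -9.2, -1.3, 2.8, -0.007, -0.018, -0.01]
```

Request:
play_rows([
  [0.8,-9,-1,2,-0.007,-0.018,-0.01],
  [0.8,0,0,0,0,0,0],
  [0.45,0,0,0,0,0,0],
  [0.45,0,0,0,0,0,0],
  [0.45,0,0,0,0,0,0],
  [0.45,0,0,0,0,0,0],
  [0.45,0,0,0,0,0,0],
  [0.45,0,0,0,0,0,0],
])

```text
clock: 5.3
tool_pos: [0.4485, 0.3088, 0.0114]
eef_rot: [0.997, 0.073, -0.0, 0.0]
contact_force: [0.1, -0.7, -0.5]
opening: 0.449
```

```bash
python3 - <<'E'
from h import *
st();plan([.4485,.309,.010],.145,.8)
E
```

```text
5.3 pos [0.4485 0.3088 0.0114] yaw 0.146 tilt [-0. -0.] F [ 0.1 -0.7 -0.5] open 0.449 q [-0.5   0.93 -0.32  1.93  0.72  0.4  -1.23]
[0.8, 0.0, -0.2, 1.4, 0.0, 0.0, 0.001]
```

```bash
python3 - <<'E'
from h import *
snap("wrist","w4",f=1.5)
E
```

```text
(no output)
```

View pics/w4.png

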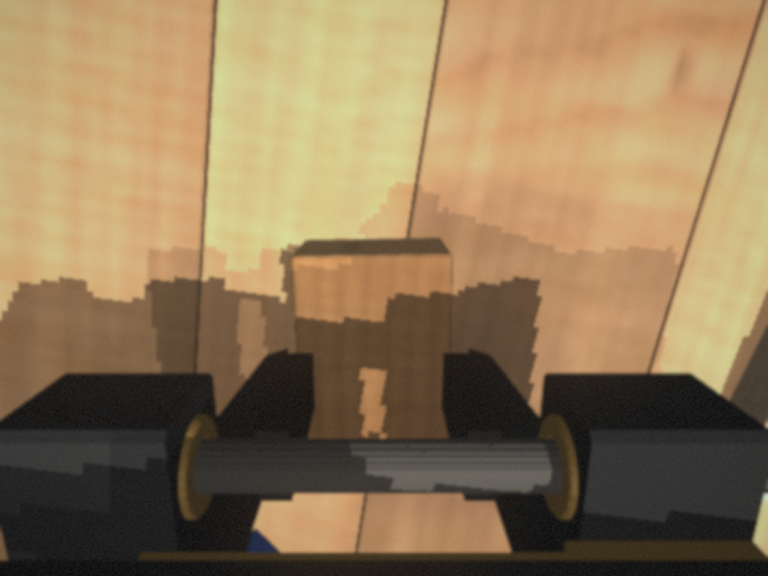

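Request:
play_rows([
  [0.1,0,0,1,0,0,0],
  [0.1,0,0,0,0,0,0],
  [0.1,0,0,0,0,0,0],
  [0.1,0,0,0,0,0,0],
  [0.1,0,0,-20,0,0,0],
  [0.1,0,0,-30,0,0,0],
  [0.1,0,0,-30,0,0,0],
  [0.1,0,0,-30,0,0,0],
])

```text
clock: 6.35
tool_pos: [0.447, 0.3075, 0.1211]
eef_rot: [0.997, 0.073, -0.002, 0.002]
contact_force: [-0.5, 0.2, 0.5]
opening: 0.1
```

```bash
python3 - <<'E'
from h import *
st();snap("wrist","w5",f=1.5)
E
```

```text
6.35 pos [0.447  0.3075 0.1211] yaw 0.146 tilt [-0.005 -0.004] F [-0.5  0.2  0.5] open 0.1 q [-0.39  0.76 -0.49  1.89  0.58  0.64 -1.1 ]
```

View pics/w5.png

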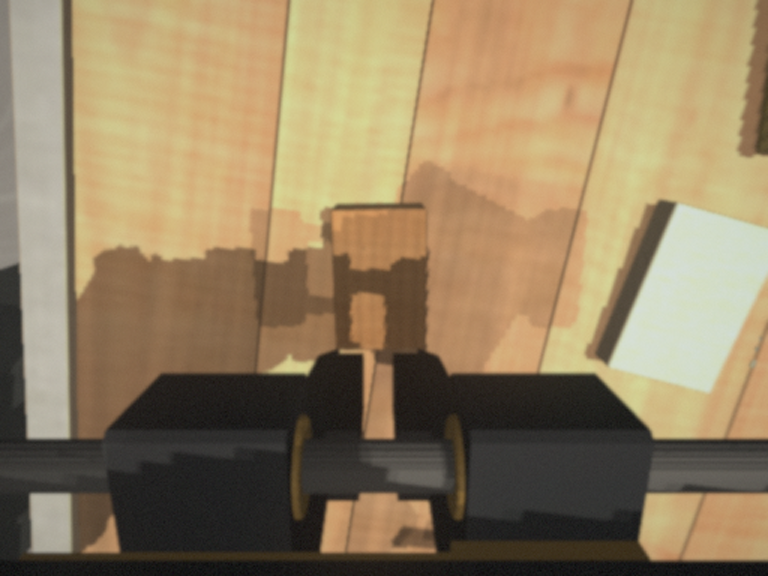

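```bash
python3 - <<'E'
from h import *
c=cal("w5");print(r.get_calibration("wrist")['t']-c['t'])
P=np.array([ray("",(x/1.5,y/1.5),.03,c)[:2] for x,y in [(333,209),(424,206),(427,352),(337,350)]])
print(P,P.mean(0))
p,R=tool();print(proj("",p,c)*1.5, proj("",p-[0,0,.019],c)*1.5, proj("",p+[0,0,.019],c)*1.5)
snap("scene","s5",(150,120,400,300),3); snap("top","t5",(150,130,350,290),4)
E
```

```text
[-0.0023959   0.0017547   0.00073141]
[[0.41962986 0.34242133]
 [0.46388691 0.35052317]
 [0.4787427  0.27447201]
 [0.43102204 0.26842459]] [0.44832037 0.30896028]
[380.94149471 352.50938146] [380.89021815 332.91139371] [381.00483836 376.71943677]
```

View pics/s5.png

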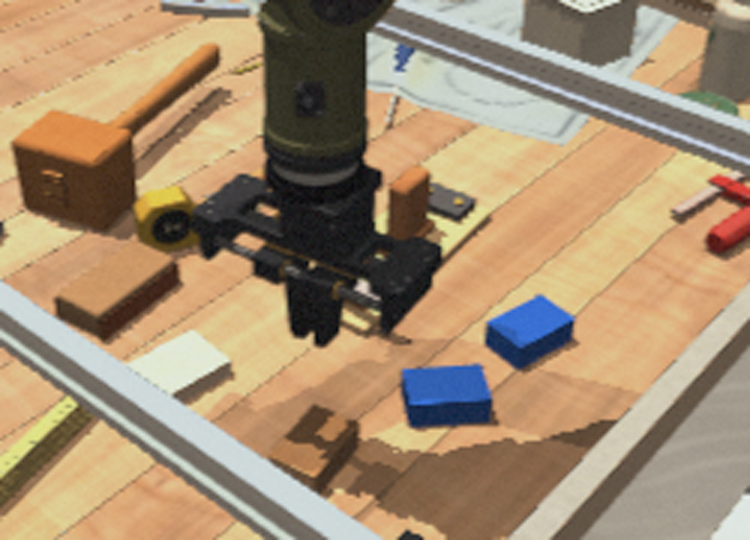

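View pics/t5.png

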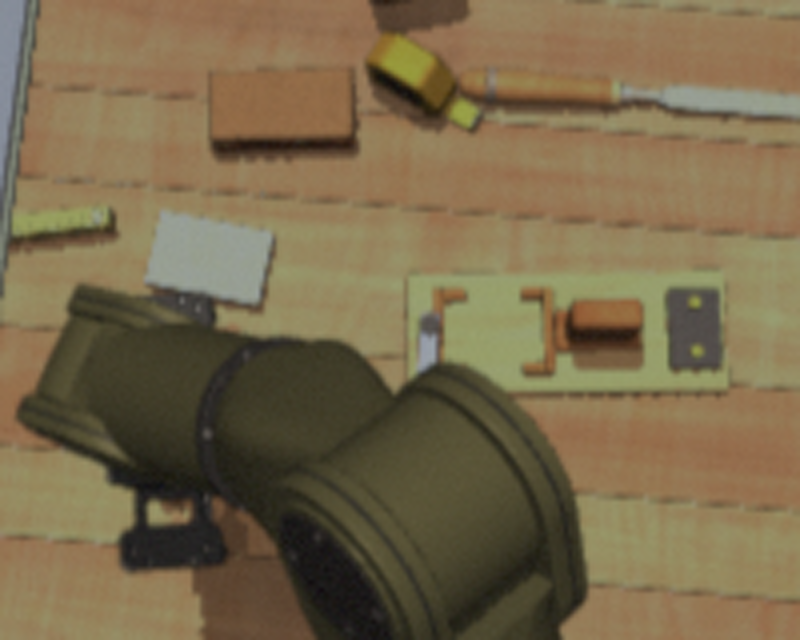

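```bash
python3 - <<'E'
from h import *
for n,P in [("w4",[(293,254),(450,253)]),("w3",[(263,250),(419,249)])]:
    c=cal(n)
    print(n,[ray("",(x/1.5,y/1.5),.03,c) for x,y in P],-c['R'].T@c['t'])
    for z in (.01,.02,.03,.04): 
        Q=[ray("",(x/1.5,y/1.5),z,c) for x,y in P]; print(z,np.linalg.norm(Q[0]-Q[1]))
E
```

```text
w4 [array([0.41925637, 0.34307576, 0.03      ]), array([0.46422734, 0.35003144, 0.03      ])] [0.43926448 0.37577093 0.17672504]
0.01 0.05170855929608148
0.02 0.04860713194543315
0.03 0.045505704594784764
0.04 0.04240427724413644
w3 [array([0.41952931, 0.34304956, 0.03      ]), array([0.46463945, 0.34939314, 0.03      ])] [0.44630077 0.37441167 0.17864837]
0.01 0.05168307241724074
0.02 0.04861852623891338
0.03 0.0455539800605859
0.04 0.042489433882258495
```

```bash
python3 - <<'E'
from h import *
p,_=tool()
for dz in (0,.02,.04): print(dz,(proj("scene",p+[0,0,dz])-[150,120])*3,(proj("top",p+[0,0,dz])))
im=cv2.imread("pics/s5_raw.png");cv2.imwrite("pics/s5c.png",cv2.resize(im[160:290,200:330],None,fx=4.5,fy=4.5,interpolation=cv2.INTER_CUBIC))
print((proj("scene",p)-[200,160])*4.5)
E
```

```text
0 [315.45594848 353.87853468] [196.50332225 241.87989949]
0.02 [315.53699752 335.3467064 ] [195.7275711 241.1222619]
0.04 [315.62000945 316.366067  ] [194.93001699 240.34333045]
[248.18392272 350.81780202]
```

View pics/s5c.png

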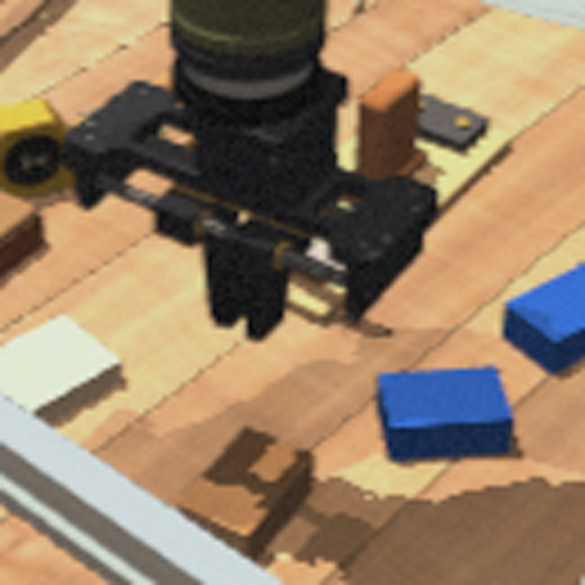

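```bash
python3 - <<'E'
from h import *
plan([.4483,.309,.016],.145,.9,n=4)
E
```

```text
[0.9, 0.2, -0.2, 26.4, 0.0, 0.001, 0.0]
[0.9, 0.2, -0.2, 26.4, 0.0, 0.001, 0.0]
[0.9, 0.1, -0.2, 26.4, 0.0, 0.001, 0.0]
[0.9, 0.1, -0.2, 26.4, 0.0, 0.001, 0.0]
```

Request:
play_rows([
  [0.9,0,0,0,0,0,0],
  [0.9,0,0,0,0,0,0],
  [0.9,0,0,0,0,0,0],
  [0.9,0,0,27,0,0,0],
  [0.9,0,0,27,0,0,0],
  [0.9,0,0,27,0,0,0],
  [0.9,0,0,25,0,0,0],
  [0.9,0,0,0,0,0,0],
])

```text
clock: 7.5
tool_pos: [0.4456, 0.3064, 0.0083]
eef_rot: [0.997, 0.073, -0.004, 0.003]
contact_force: [0.3, -0.5, 0.8]
opening: 0.898
```

```bash
python3 - <<'E'
from h import *
st();plan([.4483,.309,.000],.145,.9,n=4)
E
```

```text
7.5 pos [0.4456 0.3064 0.0083] yaw 0.147 tilt [-0.007 -0.006] F [ 0.3 -0.5  0.8] open 0.898 q [-0.49  0.94 -0.33  1.94  0.73  0.4  -1.24]
[0.9, 0.8, -0.6, 2.1, 0.001, 0.002, 0.0]
[0.9, 0.8, -0.6, 2.1, 0.001, 0.002, 0.0]
[0.9, 0.8, -0.6, 2.1, 0.001, 0.002, 0.0]
[0.9, 0.8, -0.6, 2.1, 0.001, 0.002, 0.0]
```

Request:
play_rows([
  [0.9,1,-1,2,0.002,0.003,0],
  [0.9,1,-1,2,0.002,0.003,0],
  [0.9,1,-1,2,0.002,0.002,0],
  [0.9,0,0,2,0,0,0],
  [0.9,0,0,1,0,0,0],
  [0.9,0,0,1,0,0,0],
  [0.9,0,0,1,0,0,0],
  [0.9,0,0,0,0,0,0],
])

```text
clock: 8.5
tool_pos: [0.4498, 0.3113, -0.0007]
eef_rot: [0.997, 0.073, 0.002, -0.002]
contact_force: [-0.4, -0.7, -0.4]
opening: 0.902
```

```bash
python3 - <<'E'
from h import *
st();snap("wrist","w6",f=1.5);snap("scene","s6",(200,160,330,290),4.5)
E
```

```text
8.5 pos [ 0.4498  0.3113 -0.0007] yaw 0.146 tilt [0.004 0.004] F [-0.4 -0.7 -0.4] open 0.902 q [-0.51  0.95 -0.3   1.93  0.75  0.37 -1.26]
```

View pics/w6.png

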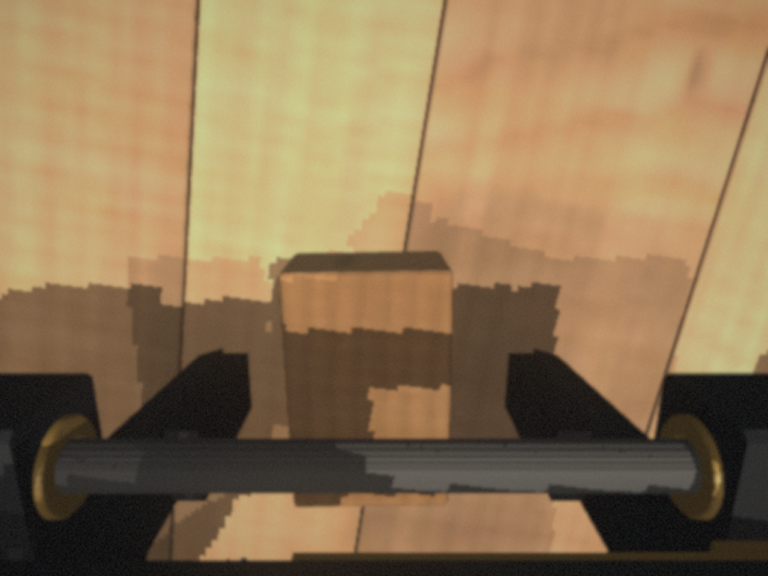

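View pics/s6.png

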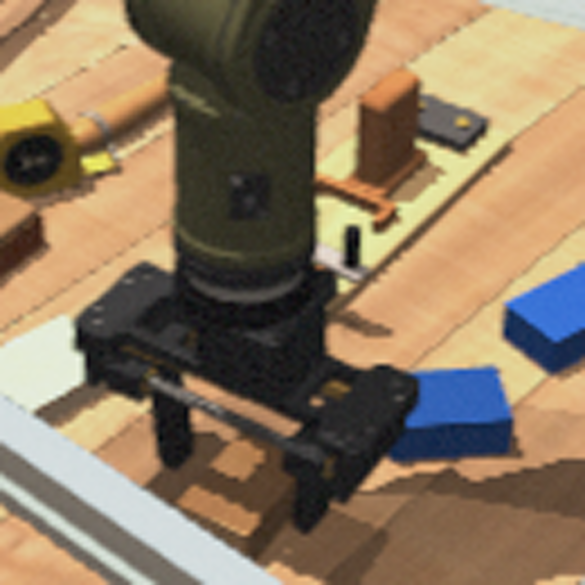

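Request:
play_rows([
  [0.9,-1.5,2,2,-0.002,-0.002,0],
  [0.9,0,0,2,0,0,0],
  [0.9,0,0,2,0,0,0],
  [0.9,0,0,2,0,0,0],
  [0.9,0,0,1,0,0,0],
  [0.9,0,0,1,0,0,0],
  [0.9,0,0,0,0,0,0],
  [0.9,0,0,0,0,0,0],
])

```text
clock: 9.6
tool_pos: [0.4485, 0.309, -0.0115]
eef_rot: [0.997, 0.073, 0.001, -0.001]
contact_force: [-0.0, -0.4, -0.2]
opening: 0.901
```

```bash
python3 - <<'E'
from h import *
st();plan([.4483,.309,-.01],.145,.9,n=1)
E
```

```text
9.6 pos [ 0.4485  0.309  -0.0115] yaw 0.146 tilt [0.002 0.002] F [-0.  -0.4 -0.2] open 0.901 q [-0.52  0.97 -0.28  1.94  0.76  0.34 -1.27]
[0.9, -0.2, -0.0, -1.5, -0.002, -0.002, 0.001]
```

Request:
play_rows([
  [0,0,0,0,0,0,0],
  [0,0,0,0,0,0,0],
  [0,0,0,0,0,0,0],
  [0,0,0,0,0,0,0],
  [0,0,0,0,0,0,0],
  [0,0,0,0,0,0,0],
  [0,0,0,-10,0,0,0],
  [0,0,0,-15,0,0,0],
], grip_force=25)

```text
clock: 10.6
tool_pos: [0.4479, 0.3084, 0.0141]
eef_rot: [0.997, 0.073, 0.0, -0.0]
contact_force: [-0.3, 0.6, -0.7]
opening: 0.545
```

```bash
python3 - <<'E'
from h import *
st();plan([.46,.25,.12],.122,0)
E
```

```text
10.6 pos [0.4479 0.3084 0.0141] yaw 0.147 tilt [0.001 0.   ] F [-0.3  0.6 -0.7] open 0.545 q [-0.49  0.93 -0.33  1.94  0.73  0.4  -1.24]
[0, 1.2, 19.8, -35.3, -0.0, -0.0, 0.008]
[0, 1.3, 19.8, -35.3, -0.0, -0.0, 0.008]
[0, 1.5, 19.8, -35.3, -0.0, -0.0, 0.008]
```

```bash
python3 - <<'E'
from h import *
plan([.45,.28,.13],.12,0,n=2);plan([.573,.01,.16],.095,0,n=7)
E
```

```text
[0, -1.0, 14.2, -58.0, -0.0, -0.0, 0.013]
[0, -0.8, 14.2, -58.0, -0.0, -0.0, 0.013]
[0, 11.5, 44.8, -20.8, -0.0, -0.0, 0.007]
[0, 11.8, 44.7, -20.8, -0.0, -0.0, 0.007]
[0, 12.1, 44.6, -20.8, -0.0, -0.0, 0.007]
[0, 12.5, 44.5, -20.8, -0.0, -0.0, 0.007]
[0, 12.8, 44.4, -20.8, -0.0, -0.0, 0.007]
[0, 13.1, 44.3, -20.8, -0.0, -0.0, 0.007]
[0, 13.4, 44.2, -20.8, -0.0, -0.0, 0.007]
```

Request:
play_rows([
  [0,0,5,-40,0,0,0.006],
  [0,11,40,-45,0,0,0.007],
  [0,12,45,-30,0,0,0.007],
  [0,12,45,-20,0,0,0.007],
  [0,12,45,-10,0,0,0.007],
  [0,13,45,0,0,0,0.007],
  [0,13,40,0,0,0,0.007],
  [0,10,30,0,0,0,0.005],
])

```text
clock: 11.6
tool_pos: [0.5701, 0.0206, 0.1742]
eef_rot: [0.999, 0.05, 0.006, -0.002]
contact_force: [0.8, 0.7, -1.3]
opening: 0.544
```

```bash
python3 - <<'E'
from h import *
st();snap("wrist","w7",f=1.5)
E
```

```text
11.6 pos [0.5701 0.0206 0.1742] yaw 0.1 tilt [0.011 0.005] F [ 0.8  0.7 -1.3] open 0.544 q [ 0.24  0.73 -0.61  1.78  0.55  0.8  -0.54]
```

View pics/w7.png

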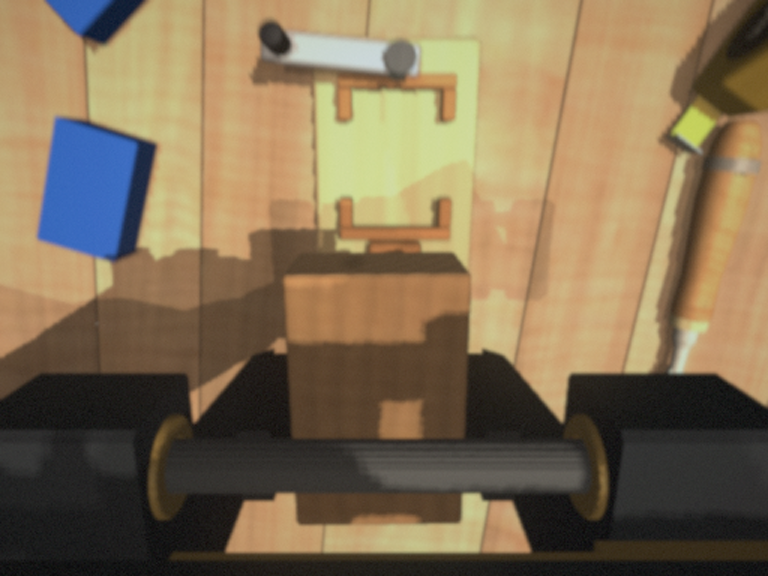

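```bash
python3 - <<'E'
from h import *
im=cv2.imread("pics/w7_raw.png")
cv2.imwrite("pics/w7c.png",cv2.resize(im[5:175,170:330],None,fx=5,fy=5,interpolation=cv2.INTER_CUBIC)[:,:800][:,:])
cv2.imwrite("pics/w7c.png",cv2.resize(im[20:165,200:325],None,fx=4.1,fy=4.1,interpolation=cv2.INTER_CUBIC))
c=cal("w7");p,R=tool()
for zt in (-.0415,-.035,-.05):
    z=p[2]-zt
    P=np.array([R.inv().apply(ray("",(x/1.5,y/1.5),z,c)-p) for x,y in [(286,277),(470,276),(461,522),(298,523)]])
    print(zt,np.round(P*1000,1).tolist(),P.mean(0)*1000)
E
```

```text
-0.0415 [[-23.6, -42.6, -41.8], [22.2, -43.0, -41.3], [23.6, 29.4, -41.2], [-23.0, 29.6, -41.8]] [ -0.18588621  -6.64795029 -41.50887408]
-0.035 [[-24.8, -41.0, -35.3], [23.4, -41.5, -34.7], [24.9, 34.7, -34.7], [-24.1, 35.0, -35.3]] [ -0.1437082   -3.19250368 -35.00599646]
-0.05 [[-22.0, -44.6, -50.3], [20.6, -45.1, -49.8], [21.9, 22.4, -49.7], [-21.5, 22.6, -50.2]] [ -0.24104207 -11.16661126 -50.01263712]
```

View pics/w7c.png

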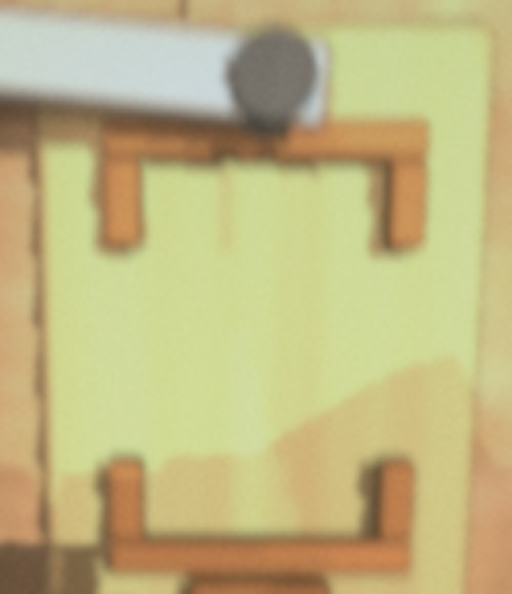

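```bash
python3 - <<'E'
from h import *
im=cv2.imread("pics/w7_raw.png")
a=cv2.resize(im[160:205,180:325],None,fx=5,fy=5,interpolation=cv2.INTER_CUBIC)
b=cv2.resize(im[320:360,180:325],None,fx=5,fy=5,interpolation=cv2.INTER_CUBIC)
b=np.clip(b.astype(float)*1.3,0,255).astype(np.uint8)
cv2.imwrite("pics/w7b.png",np.vstack([a,b]))
E
```

```text
(no output)
```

View pics/w7b.png

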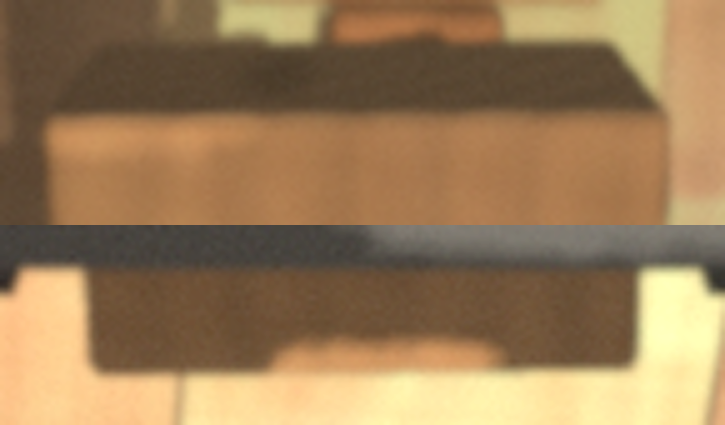

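```bash
cat > fit.py <<'E'
from h import *
from scipy.optimize import least_squares
def cv_(u,v,f,ox,oy): return np.array([(u+.5)/f-.5+ox,(v+.5)/f-.5+oy])
def W(p,P): 
    return np.array([p[0]+P[0]/1e3*np.cos(p[2])-P[1]/1e3*np.sin(p[2]),p[1]+P[0]/1e3*np.sin(p[2])+P[1]/1e3*np.cos(p[2]),P[2]/1e3+(p[3] if len(p)>3 else 0)])
def fit(obs,c,x0):
    f=lambda p:np.concatenate([proj("",W(p,P),c)-q for P,q in obs])
    s=least_squares(f,x0,loss='soft_l1',f_scale=.7);return s.x,f(s.x).reshape(-1,2)
E
python3 - <<'E'
from fit import *
c=cal("w7")
k=lambda u,v:cv_(u,v,4.1,200,20)
obs=[((97.5,34.5,24),k(100,250)),((97.5,26.5,24),k(138,249)),((97.5,-26.5,24),k(388,250)),((97.5,-34.5,24),k(422,250)),
((52.5,34.5,24),k(108,460)),((52.5,26.5,24),k(144,460)),((52.5,-26.5,24),k(380,460)),((52.5,-34.5,24),k(411,460)),
((34.5,0,24),None),((123.5,-34.5,24),k(427,122)),((26.5,34.5,24),k(109,572)),((26.5,-34.5,24),k(409,571)),((145,-50,12),k(489,30))]
obs=[o for o in obs if o[1] is not None]
for x0 in ([.58,.012,1.67],[.58,.012,1.67,0]):
    p,e=fit(obs,c,x0);print(p,np.round(e,1).tolist())
    print("pocket",W(p,(75,0,12)))
H=p
# block: fit x,y,yaw,z with tool-level
a=lambda u,v:cv_(u,v,5,180,160); b=lambda u,v:cv_(u,v-225,5,180,320)
ob=[((37.5,24,30),a(45,116)),((37.5,-24,30),a(666,113)),((37.5,24,0),a(95,42)),((37.5,-24,0),a(612,42)),((-37.5,24,30),b(90,372)),((-37.5,-24,30),b(636,369))]
B,e=fit(ob,c,[.57,.02,1.67,.18]);print("block",B,np.round(e,1).tolist()); t,R=tool();print("rel tool",R.inv().apply(B[[0,1,3]]-t)*1000,"yaw rel",B[2]-np.pi/2-.1)
E
```

```text
[0.58404712 0.00871107 1.67217875] [[-0.0, -0.4], [-0.1, -0.2], [-0.5, -0.4], [0.3, -0.4], [-0.9, 0.5], [-0.9, 0.5], [-0.2, 0.4], [1.1, 0.4], [0.3, -1.1], [-0.6, 1.6], [0.5, 1.7], [1.7, -3.2]]
pocket [0.57645646 0.08332596 0.012     ]
[ 0.58434686  0.008731    1.67088249 -0.00665994] [[1.0, -0.0], [0.7, 0.2], [-1.0, 0.1], [-0.4, 0.1], [-0.0, -0.1], [-0.2, -0.1], [-0.7, -0.1], [0.4, -0.1], [-0.4, 0.1], [0.2, 0.3], [-0.2, 0.5], [0.7, -1.5]]
pocket [0.57685293 0.08335567 0.00534006]
block [0.5703687  0.01988255 1.6769865  0.18203108] [[-0.4, 0.3], [0.9, 0.0], [0.4, 0.2], [-0.2, -0.5], [-0.2, 0.2], [-0.3, -0.5]]
rel tool [-0.95211199 -5.16786374 -8.19888588] yaw rel 0.00619017790430107
```

```bash
python3 - <<'E'
from h import *
plan([.578,.0765,.075],.096,0,n=5)
E
```

```text
[0, 2.1, -12.2, 19.8, 0.0, -0.002, -0.001]
[0, 2.2, -12.2, 19.8, 0.0, -0.002, -0.001]
[0, 2.2, -12.2, 19.8, 0.0, -0.002, -0.001]
[0, 2.3, -12.2, 19.8, 0.0, -0.002, -0.001]
[0, 2.3, -12.2, 19.8, 0.0, -0.002, -0.001]
```

Request:
play_rows([
  [0,2,-12,15,0,-0.003,0],
  [0,2,-12,20,0,-0.003,0],
  [0,2,-12,20,0,-0.003,0],
  [0,2,-12,20,0,-0.002,0],
  [0,1,-8,20,0,0,0],
  [0,0,0,15,0,0,0],
  [0,0,0,5,0,0,0],
  [0,0,0,0,0,0,0],
])

```text
clock: 12.65
tool_pos: [0.5716, 0.0845, 0.0561]
eef_rot: [0.999, 0.052, -0.001, -0.003]
contact_force: [-0.1, -0.6, -0.7]
opening: 0.542
```

```bash
python3 - <<'E'
from h import *
st();snap("wrist","w8",f=1.5)
E
```

```text
12.65 pos [0.5716 0.0845 0.0561] yaw 0.105 tilt [-0.002  0.006] F [-0.1 -0.6 -0.7] open 0.542 q [ 0.05  0.9  -0.48  1.82  0.68  0.59 -0.75]
```

View pics/w8.png

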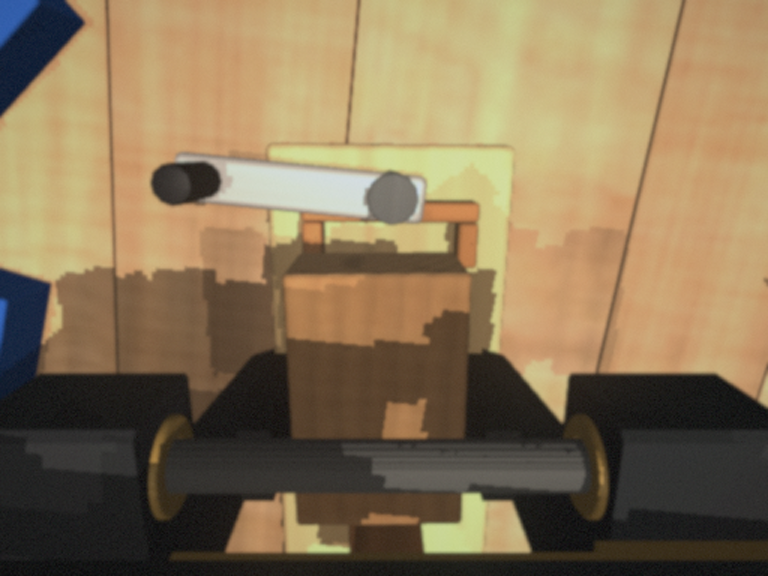

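```bash
python3 - <<'E'
from h import *
im=cv2.imread("pics/w8_raw.png")
cv2.imwrite("pics/w8c.png",cv2.resize(im[88:193,170:350],None,fx=4.4,fy=4.4,interpolation=cv2.INTER_CUBIC))
E
```

```text
(no output)
```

View pics/w8c.png

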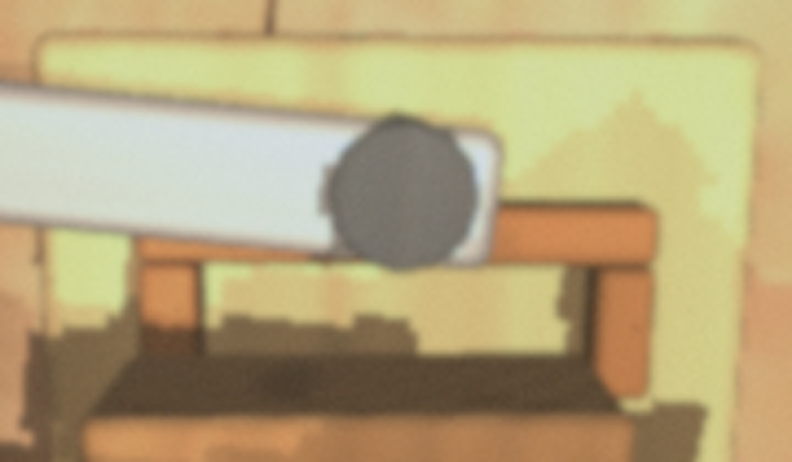

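```bash
python3 - <<'E'
from fit import *
c=cal("w8");k=lambda u,v:cv_(u,v,4.4,170,88)
obs=[((145,50,12),k(37,38)),((145,-50,12),k(757,42)),((115.5,-26.5,24),k(598,264)),((115.5,26.5,24),k(201,263)),((97.5,-34.5,24),k(650,396)),((97.5,-26.5,24),k(603,394)),((123.5,-34.5,24),k(655,208))]
for x0 in ([.58,.012,1.67],[.58,.012,1.67,0]):
    p,e=fit(obs,c,x0);print(p,np.round(e,1).tolist());print("pocket",W(p,(75,0,12)))
b=lambda u,v:np.array([u/1.5,v/1.5])
ob=[((37.5,24,30),k(85,419)),((37.5,-24,30),k(632,417)),((37.5,24,0),k(132,357)),((37.5,-24,0),k(577,355)),((-37.5,24,30),b(298,523)),((-37.5,-24,30),b(461,522))]
B,e=fit(ob,c,[.57,.08,1.67,.07]);print("block",B,np.round(e,1).tolist()); t,R=tool();print("rel tool",R.inv().apply(B[[0,1,3]]-t)*1000,B[2]-np.pi/2-.105)
E
```

```text
[0.58528092 0.01071333 1.68201223] [[-3.9, -0.6], [2.8, -2.5], [0.1, 0.3], [-1.7, 1.0], [0.8, 0.8], [-2.1, 1.3], [1.7, -1.1]]
pocket [0.57695691 0.08524997 0.012     ]
[ 0.58515905  0.00999349  1.6748288  -0.00686445] [[0.0, 0.1], [1.1, -0.4], [-0.6, 0.3], [0.7, 0.3], [-0.6, -0.1], [-3.0, 0.3], [0.6, -0.5]]
pocket [0.57737069 0.084588   0.00513555]
block [0.57249486 0.08346548 1.68760858 0.06320205] [[-0.5, 0.8], [-0.0, -0.0], [0.3, 0.1], [1.5, -0.5], [-0.2, -0.0], [-0.3, -0.3]]
rel tool [ 0.61211375  0.97796238 -6.89570894] 0.011812253900670408
```

```bash
python3 - <<'E'
from h import *
plan([.5765,.0856,.02],.097,0,n=4)
E
```

```text
[0, 1.2, -0.1, 9.1, -0.001, 0.0, 0.002]
[0, 1.2, -0.1, 9.1, -0.001, 0.0, 0.002]
[0, 1.2, -0.2, 9.1, -0.001, 0.0, 0.002]
[0, 1.2, -0.2, 9.1, -0.001, 0.0, 0.002]
```

Request:
play_rows([
  [0,2,0,9,-0.003,0,0.003],
  [0,2,0,9,-0.003,0,0.003],
  [0,1,0,8,0,0,0.002],
  [0,0,0,5,0,0,0],
  [0,0,0,0,0,0,0],
  [0,0,0,0,0,0,0],
  [0,0,0,0,0,0,0],
  [0,0,0,0,0,0,0],
])

```text
clock: 13.7
tool_pos: [0.5784, 0.0841, 0.0245]
eef_rot: [0.999, 0.047, 0.001, 0.0]
contact_force: [-0.1, -1.1, -1.1]
opening: 0.539
```

```bash
python3 - <<'E'
from h import *
st();plan([.5765,.0856,.02],.097,0,n=1);snap("wrist","w9")
im=cv2.imread("pics/w9_raw.png")
cv2.imwrite("pics/w9c.png",cv2.resize(im[100:240,170:350],None,fx=4.2,fy=4.2,interpolation=cv2.INTER_CUBIC))
E
```

```text
13.7 pos [0.5784 0.0841 0.0245] yaw 0.094 tilt [ 0.002 -0.001] F [-0.1 -1.1 -1.1] open 0.539 q [ 0.02  0.95 -0.43  1.81  0.72  0.55 -0.79]
[0, -1.7, -1.6, 4.5, 0.001, -0.002, -0.003]
```

View pics/w9c.png

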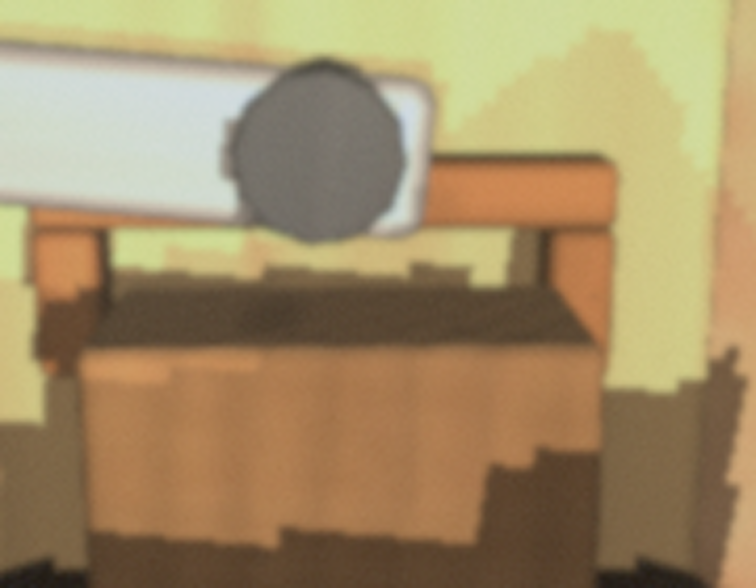

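```bash
python3 - <<'E'
from fit import *
c=cal("w9");k=lambda u,v:cv_(u,v,4.2,170,100)
obs=[((115.5,-26.5,24),k(549,228)),((115.5,26.5,24),k(104,228)),((115.5,34.5,24),k(36,228)),((115.5,-34.5,24),k(613,228)),((123.5,-34.5,24),k(613,157))]
for z in (0,-.0068):
    f=lambda p:np.concatenate([proj("",W([p[0],p[1],p[2],z],P),c)-q for P,q in obs])
    s=least_squares(f,[.58,.01,1.67]);print(s.x,np.round(f(s.x),1));print("pocket",W(s.x,(75,0,12)))
ob=[((37.5,24,30),k(82,352)),((37.5,-24,30),k(601,347)),((37.5,24,0),k(115,292)),((37.5,-24,0),k(553,290))]
for z in (.0245+.0115,.0245+.0068):
    f=lambda p:np.concatenate([proj("",W([p[0],p[1],p[2],z],P),c)-q for P,q in ob])
    s=least_squares(f,[.58,.08,1.67]);print("block",s.x,np.round(f(s.x),1))
E
```

```text
[0.58389284 0.01086411 1.66929585] [ 0.7 -0.1 -2.5  0.3 -2.8  0.4  1.9 -0.2  2.7  0.1]
pocket [0.57651732 0.08550057 0.012     ]
[0.58411761 0.00996049 1.66878043] [-0.9 -0.3  0.2  0.   0.5  0.1 -0.3 -0.4  0.5  0.6]
pocket [0.57678056 0.08460074 0.012     ]
block [0.57866262 0.08414402 1.67339271] [-3.8  0.8  2.   1.   0.5 -0.7  1.7 -1. ]
block [0.57874203 0.08312826 1.67333451] [-1.4  0.4 -0.4  0.7  2.1 -0.5  0.1 -0.8]
```

Request:
play_rows([
  [0,-1.5,-1.5,0,0,-0.002,0.003],
  [0,0,0,0,0,0,0],
  [0,0,0,4,0,0,0],
  [0,0,0,3,0,0,0],
  [0,0,0,0,0,0,0],
  [0,0,0,0,0,0,0],
  [0,0,0,0,0,0,0],
  [0,0,0,0,0,0,0],
])

```text
clock: 14.75
tool_pos: [0.5767, 0.0856, 0.0171]
eef_rot: [0.999, 0.045, -0.0, 0.0]
contact_force: [0.1, -0.4, 0.1]
opening: 0.547
```

```bash
python3 - <<'E'
from h import *
st();plan([.5768,.0856,.001],.092,0,n=4)
E
```

```text
14.75 pos [0.5767 0.0856 0.0171] yaw 0.091 tilt [-0.    -0.001] F [ 0.1 -0.4  0.1] open 0.547 q [ 0.01  0.96 -0.42  1.81  0.73  0.53 -0.8 ]
[0, 0.0, 0.0, 4.0, 0.0, 0.0, -0.0]
[0, 0.0, 0.0, 4.0, 0.0, 0.0, -0.0]
[0, 0.0, 0.0, 4.0, 0.0, 0.0, -0.0]
[0, 0.0, 0.0, 4.0, 0.0, 0.0, -0.0]
```

Request:
play_rows([
  [0,0,0,3,0,0,0],
  [0,0,0,3,0,0,0],
  [0,0,0,3,0,0,0],
  [0,0,0,0,0,0,0],
  [0,0,0,0,0,0,0],
  [0,0,0,0,0,0,0],
  [0,0,0,0,0,0,0],
  [0,0,0,0,0,0,0],
])

```text
clock: 15.75
tool_pos: [0.5767, 0.0857, 0.0075]
eef_rot: [0.999, 0.045, 0.0, 0.0]
contact_force: [-0.0, -0.7, -0.1]
opening: 0.542
```

```bash
python3 - <<'E'
from h import *
st();snap("wrist","w10")
im=cv2.imread("pics/w10_raw.png")
cv2.imwrite("pics/w10c.png",cv2.resize(im[100:250,160:340],None,fx=4,fy=4,interpolation=cv2.INTER_CUBIC))
E
```

```text
15.75 pos [0.5767 0.0857 0.0075] yaw 0.091 tilt [ 0.    -0.001] F [-0.  -0.7 -0.1] open 0.542 q [ 0.01  0.97 -0.41  1.81  0.74  0.51 -0.81]
```

View pics/w10c.png

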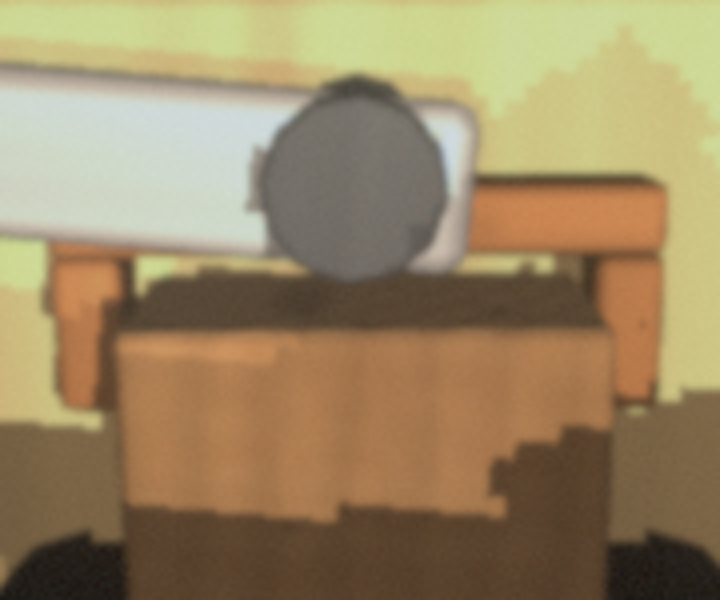

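Request:
play_rows([
  [0,0,0,2,0,0,0],
  [0,0,0,2,0,0,0],
  [0,0,0,2,0,0,0],
  [0,0,0,1,0,0,0],
  [0,0,0,0,0,0,0],
  [0,0,0,0,0,0,0],
  [0,0,0,0,0,0,0],
  [0,0,0,0,0,0,0],
])

```text
clock: 16.8
tool_pos: [0.5769, 0.0856, 0.0008]
eef_rot: [0.999, 0.045, 0.0, 0.001]
contact_force: [-1.2, 0.0, 0.9]
opening: 0.539
```

```bash
python3 - <<'E'
from h import *
st();snap("wrist","w11")
im=cv2.imread("pics/w11_raw.png")
cv2.imwrite("pics/w11c.png",cv2.resize(im[100:250,160:340],None,fx=4,fy=4,interpolation=cv2.INTER_CUBIC))
E
```

```text
16.8 pos [0.5769 0.0856 0.0008] yaw 0.091 tilt [ 0.001 -0.001] F [-1.2  0.   0.9] open 0.539 q [ 0.    0.98 -0.4   1.81  0.75  0.5  -0.82]
```

View pics/w11c.png

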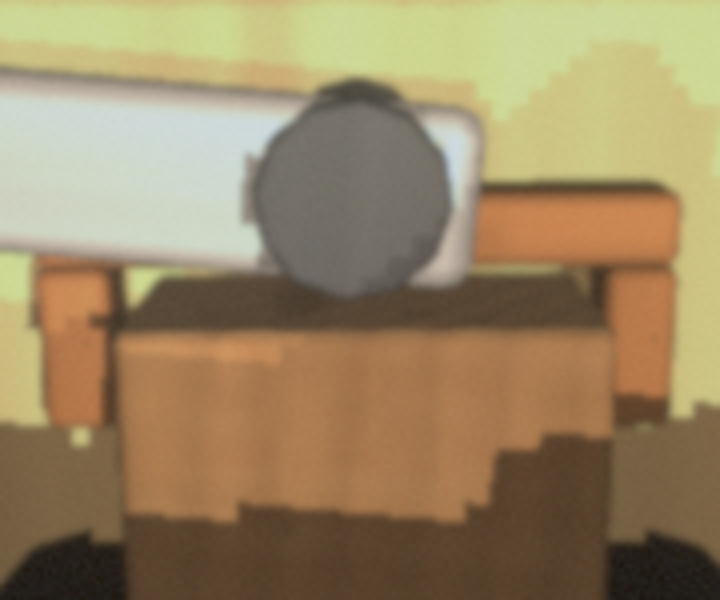

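Request:
play_rows([
  [0,0,0,0.5,0,0,0],
  [0.8,0,0,0,0,0,0],
  [0.8,0,0,0,0,0,0],
  [0.8,0,0,0,0,0,0],
  [0.8,0,0,-20,0,0,0],
  [0.8,0,0,-40,0,0,0],
  [0.8,0,0,-40,0,0,0],
  [0.8,0,0,0,0,0,0],
])

```text
clock: 17.85
tool_pos: [0.5773, 0.0864, 0.1067]
eef_rot: [0.999, 0.046, 0.001, 0.0]
contact_force: [0.1, -0.1, 0.1]
opening: 0.798
```

```bash
python3 - <<'E'
from h import *
st();plan([.5095,.0607,.17],.05,.8)
E
```

```text
17.85 pos [0.5773 0.0864 0.1067] yaw 0.091 tilt [ 0.002 -0.   ] F [ 0.1 -0.1  0.1] open 0.798 q [ 0.07  0.83 -0.53  1.78  0.62  0.7  -0.71]
[0.8, -34.9, 9.7, -31.7, 0.0, -0.001, 0.021]
[0.8, -34.7, 10.4, -31.7, 0.0, -0.001, 0.021]
```

```bash
python3 - <<'E'
from h import *
plan([.500,.1407,.14],-1.3,.8,n=8)
E
```

```text
[0.8, -9.0, -7.6, -4.2, -0.0, -0.0, 0.174]
[0.8, -10.2, -6.0, -4.2, -0.0, -0.0, 0.174]
[0.8, -11.1, -4.1, -4.2, -0.0, -0.0, 0.174]
[0.8, -11.6, -2.1, -4.2, -0.0, -0.0, 0.174]
[0.8, -11.8, -0.1, -4.2, -0.0, -0.0, 0.174]
[0.8, -11.6, 1.9, -4.2, -0.0, -0.0, 0.174]
[0.8, -11.1, 3.9, -4.2, -0.0, -0.0, 0.174]
[0.8, -10.3, 5.8, -4.2, -0.0, -0.0, 0.174]
```

Request:
play_rows([
  [0.3,-9,-8,-4,0,0,0.174],
  [0.3,-10,-6,-4,0,0,0.174],
  [0.3,-11,-4,-4,0,0,0.174],
  [0.3,-11,-2,-4,0,0,0.174],
  [0.3,-11,0,-4,0,0,0.174],
  [0.3,-11,2,-4,0,0,0.174],
  [0.3,-11,4,-4,0,0,0.174],
  [0.3,-8,4,-2,0,0,0.15],
])

```text
clock: 18.85
tool_pos: [0.5, 0.1387, 0.1371]
eef_rot: [0.789, -0.615, -0.001, 0.002]
contact_force: [-0.8, -0.6, -0.4]
opening: 0.303
```

```bash
python3 - <<'E'
from h import *
st();snap("wrist","w12",f=1.5);st()
E
```

```text
18.85 pos [0.5    0.1387 0.1371] yaw -1.324 tilt [-0.003 -0.001] F [-0.8 -0.6 -0.4] open 0.303 q [-0.27  0.68 -0.14  1.96  0.18  0.52 -1.86]
18.9 pos [0.499  0.1399 0.1372] yaw -1.326 tilt [-0.004 -0.001] F [-2.2  0.8  0.1] open 0.297 q [-0.28  0.68 -0.14  1.96  0.17  0.52 -1.86]
```

View pics/w12.png

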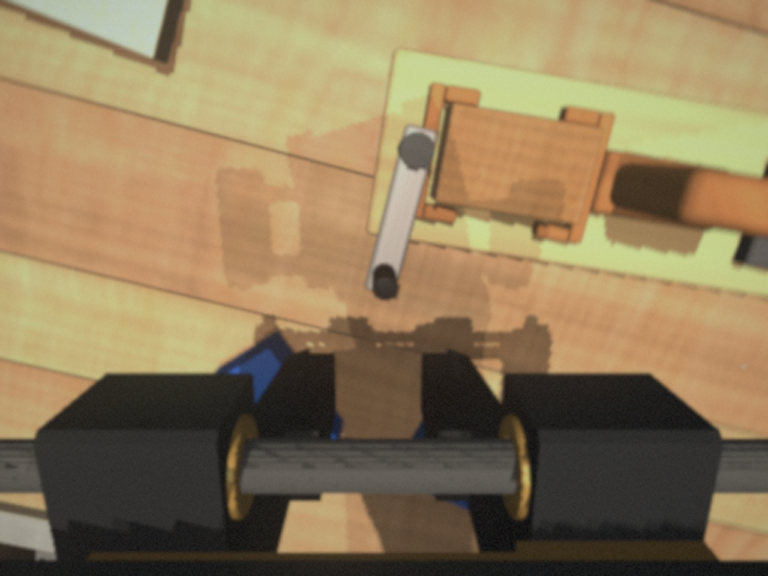

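```bash
python3 - <<'E'
from h import *
c=cal("w12")
for z in (.08,.0735): print(z,ray("",(385/1.5,288/1.5),z,c))
# side: sole corner, block corners
print("sole corner",ray("",(399/1.5,48/1.5),.0055,c))
print("block top corners",[ray("",(x/1.5,y/1.5),.0355,c) for x,y in [(440,103),(592,135),(572,228),(432,204)]])
plan([.5095,.1407,.10],-1.36,.25,n=2)
E
```

```text
0.08 [0.50992154 0.13638241 0.08      ]
0.0735 [0.50822557 0.13584509 0.0735    ]
sole corner [0.6195524 0.1558513 0.0055   ]
block top corners [array([0.59548283, 0.13004215, 0.0355    ]), array([0.5996545 , 0.05283731, 0.0355    ]), array([0.55352193, 0.04647973, 0.0355    ]), array([0.54753635, 0.12046631, 0.0355    ])]
[0.25, 0.9, -5.3, 18.6, 0.002, -0.0, 0.017]
[0.25, 0.8, -5.3, 18.6, 0.002, -0.0, 0.017]
```

Request:
play_rows([
  [0.35,0,-5,10,0,0,0.017],
  [0.35,0,-3,15,0,0,0.017],
  [0.35,0,0,15,0,0,0],
  [0.35,0,0,10,0,0,0],
  [0.35,0,0,5,0,0,0],
  [0.35,0,0,0,0,0,0],
  [0.35,0,0,0,0,0,0],
  [0.35,0,0,0,0,0,0],
], grip_force=3)

```text
clock: 19.9
tool_pos: [0.507, 0.1404, 0.077]
eef_rot: [0.778, -0.628, -0.002, 0.003]
contact_force: [-0.0, -0.1, -0.3]
opening: 0.349
```

```bash
python3 - <<'E'
from h import *
st();snap("wrist","w13",f=1.5);plan([.509,.1375,.0325],-1.36,.35,n=3)
E
```

```text
19.9 pos [0.507  0.1404 0.077 ] yaw -1.357 tilt [-0.006 -0.002] F [-0.  -0.1 -0.3] open 0.349 q [-0.3   0.79 -0.1   1.97  0.19  0.4  -1.9 ]
[0.35, 1.1, -0.5, 14.8, 0.002, -0.0, 0.001]
[0.35, 1.1, -0.5, 14.8, 0.002, -0.0, 0.001]
[0.35, 1.1, -0.5, 14.8, 0.002, -0.0, 0.001]
```

View pics/w13.png

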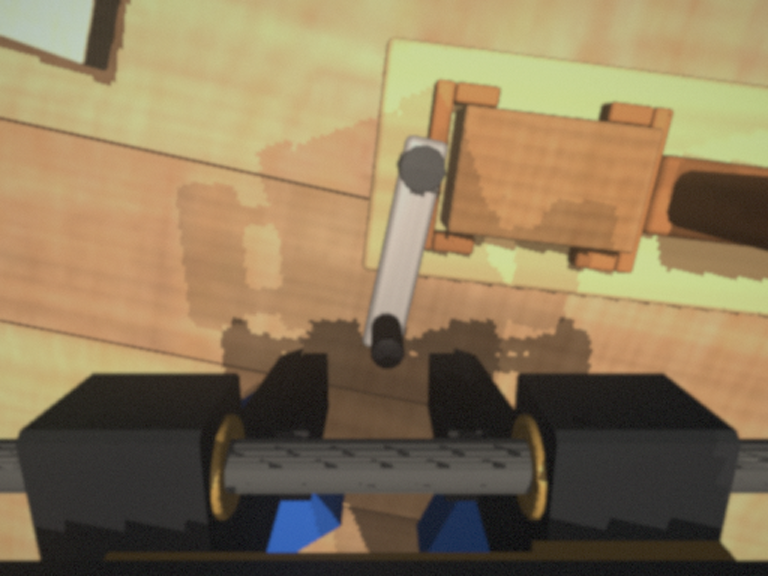

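```bash
python3 - <<'E'
from h import *
c=cal("w13");t,R=tool()
for z in (.08,.0735):
    q=ray("",(387/1.5,352/1.5),z,c);print(z,q,R.inv().apply(q-t)*1000)
pv=[ray("",(422/1.5,168/1.5),z,c) for z in (.05,.06)];print("pivot",pv)
E
```

```text
0.08 [0.51097282 0.13668375 0.08      ] [ 4.48369048 -3.0333966  -3.01763139]
0.0735 [0.50836531 0.13597706 0.0735    ] [ 4.6179695  -0.37611864  3.49922273]
pivot [array([0.57166943, 0.13668379, 0.05      ]), array([0.57188966, 0.13760098, 0.06      ])]
```

Request:
play_rows([
  [0.35,3.5,-0.5,0,0.002,0,0],
  [0.35,0.5,-0.5,12,0.002,0,0],
  [0.35,0,0,12,0,0,0],
  [0.35,0,0,10,0,0,0],
  [0.35,0,0,5,0,0,0],
  [0.22,0,0,0,0,0,0],
  [0.22,0,0,0,0,0,0],
  [0.22,0,0,0,0,0,0],
])

```text
clock: 20.95
tool_pos: [0.5089, 0.1365, 0.0351]
eef_rot: [0.779, -0.628, -0.0, 0.001]
contact_force: [0.2, -0.4, -0.0]
opening: 0.223
```

```bash
cat >> h.py <<'E'
def arc(pv,rad,ph0,ph1,y0,y1,z,n,hand):
    p,R=tool()
    P0=p;Rp=R
    for i in range(1,n+1):
        f=i/n;ph=ph0+(ph1-ph0)*f;T=np.array([pv[0]+rad*np.cos(ph),pv[1]+rad*np.sin(ph),z])
        Rt=Ro.from_euler('z',y0+(y1-y0)*f)*Ro.from_euler('x',np.pi)
        print([hand]+[round(float(v),1) for v in Rp.inv().apply(T-P0)*1000]+[round(float(v),3) for v in (Rp.inv()*Rt).as_rotvec()], np.round(T,4))
        P0,Rp=T,Rt
E
python3 - <<'E'
from h import *
st();snap("wrist","w14",f=1.5);arc((.5715,.137),.0625,3.154,4.81,-1.36,.09,.0325,16,.22)
E
```

```text
20.95 pos [0.5089 0.1365 0.0351] yaw -1.357 tilt [-0.002 -0.001] F [ 0.2 -0.4 -0. ] open 0.223 q [-0.3   0.86 -0.08  1.99  0.2   0.3  -1.91]
[0.22, 6.7, 1.0, 2.7, 0.002, -0.0, -0.087] [0.5094 0.1298 0.0325]
[0.22, 6.4, 0.9, 0.0, -0.0, 0.0, -0.091] [0.5105 0.1234 0.0325]
[0.22, 6.4, 0.8, 0.0, -0.0, 0.0, -0.091] [0.5122 0.1172 0.0325]
[0.22, 6.4, 0.7, 0.0, -0.0, 0.0, -0.091] [0.5146 0.1111 0.0325]
[0.22, 6.4, 0.6, 0.0, 0.0, 0.0, -0.091] [0.5176 0.1054 0.0325]
[0.22, 6.4, 0.5, 0.0, -0.0, 0.0, -0.091] [0.5211 0.1    0.0325]
[0.22, 6.5, 0.4, 0.0, 0.0, 0.0, -0.091] [0.5252 0.095  0.0325]
[0.22, 6.5, 0.4, 0.0, -0.0, 0.0, -0.091] [0.5298 0.0904 0.0325]
[0.22, 6.5, 0.3, 0.0, -0.0, 0.0, -0.091] [0.5348 0.0864 0.0325]
[0.22, 6.5, 0.2, 0.0, 0.0, 0.0, -0.091] [0.5403 0.0829 0.0325]
[0.22, 6.5, 0.1, 0.0, 0.0, 0.0, -0.091] [0.546  0.0799 0.0325]
[0.22, 6.5, 0.0, 0.0, 0.0, 0.0, -0.091] [0.5521 0.0776 0.0325]
[0.22, 6.5, -0.1, -0.0, 0.0, 0.0, -0.091] [0.5583 0.0759 0.0325]
[0.22, 6.5, -0.1, -0.0, -0.0, 0.0, -0.091] [0.5647 0.0749 0.0325]
[0.22, 6.5, -0.2, -0.0, -0.0, 0.0, -0.091] [0.5711 0.0745 0.0325]
[0.22, 6.5, -0.3, -0.0, 0.0, 0.0, -0.091] [0.5776 0.0748 0.0325]
```

View pics/w14.png

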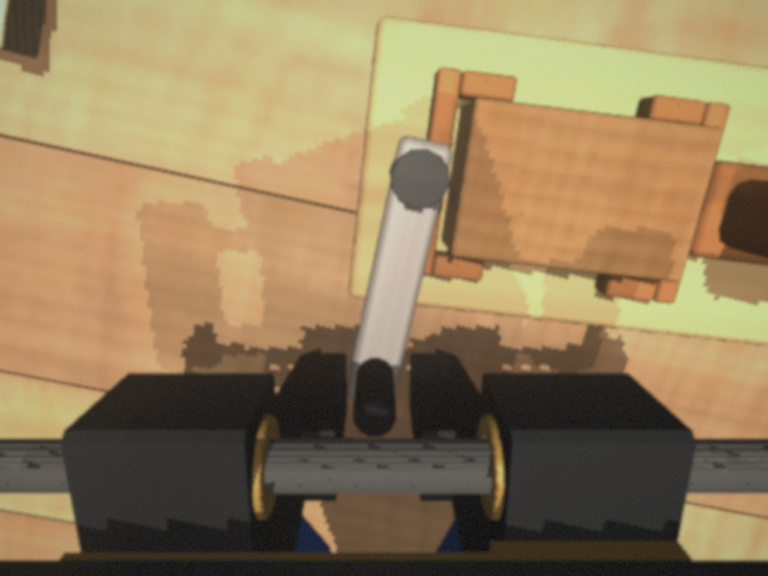

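Request:
play_rows([
  [0.22,6.5,1,0,0,0,-0.09],
  [0.22,6.5,1,0,0,0,-0.09],
  [0.22,6.5,0.8,0,0,0,-0.09],
  [0.22,6.5,0.7,0,0,0,-0.09],
  [0.22,6.5,0.6,0,0,0,-0.09],
  [0.22,6.5,0.5,0,0,0,-0.09],
  [0.22,6.5,0.4,0,0,0,-0.09],
  [0.22,0,0,0,0,0,0],
])

```text
clock: 22.0
tool_pos: [0.5257, 0.0952, 0.037]
eef_rot: [0.938, -0.345, -0.0, -0.0]
contact_force: [-0.3, -0.7, 0.2]
opening: 0.218
```

```bash
python3 - <<'E'
from h import *
st();snap("wrist","w15",f=1.5)
t,_=tool();d=t[:2]-[.5715,.137];print(np.hypot(*d),np.arctan2(d[1],d[0])+2*np.pi)
E
```

```text
22.0 pos [0.5257 0.0952 0.037 ] yaw -0.706 tilt [-0.     0.001] F [-0.3 -0.7  0.2] open 0.218 q [-0.13  0.87 -0.23  1.96  0.51  0.36 -1.46]
0.061867556721195316 3.8743681598066417
```

View pics/w15.png

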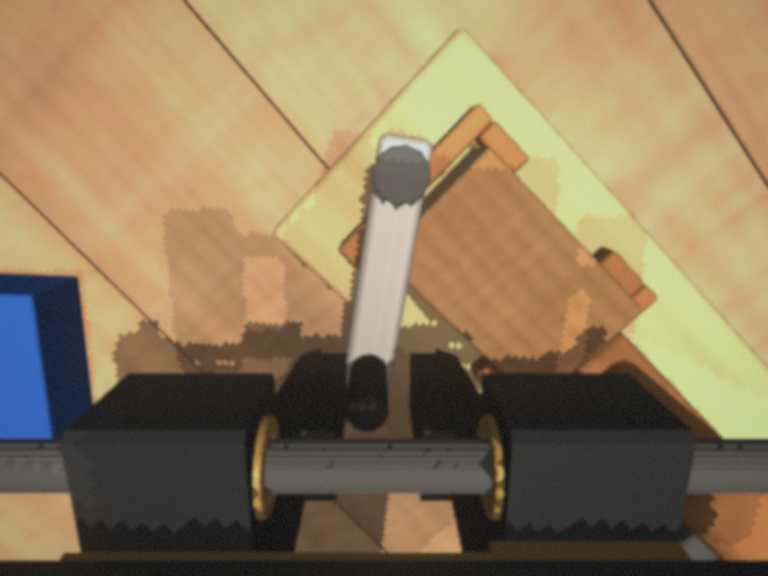

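```bash
python3 - <<'E'
from h import *
arc((.5715,.137),.0622,3.874,4.84,-.706,.09,.037,9,.22)
E
```

```text
[0.22, 6.6, 0.9, -0.0, -0.0, 0.001, -0.088] [0.53   0.0907 0.037 ]
[0.22, 6.7, 0.4, 0.0, 0.0, 0.0, -0.088] [0.5352 0.0865 0.037 ]
[0.22, 6.7, 0.3, 0.0, 0.0, 0.0, -0.088] [0.5408 0.0829 0.037 ]
[0.22, 6.7, 0.1, 0.0, -0.0, 0.0, -0.088] [0.5468 0.0799 0.037 ]
[0.22, 6.7, 0.0, 0.0, -0.0, 0.0, -0.088] [0.553  0.0776 0.037 ]
[0.22, 6.7, -0.1, -0.0, 0.0, 0.0, -0.088] [0.5595 0.076  0.037 ]
[0.22, 6.7, -0.2, -0.0, 0.0, 0.0, -0.088] [0.5661 0.075  0.037 ]
[0.22, 6.7, -0.4, -0.0, 0.0, 0.0, -0.088] [0.5728 0.0748 0.037 ]
[0.22, 6.7, -0.5, -0.0, 0.0, 0.0, -0.088] [0.5794 0.0753 0.037 ]
```

Request:
play_rows([
  [0.22,6.6,0.8,0,0,0,-0.09],
  [0.22,6.7,0.4,0,0,0,-0.09],
  [0.22,6.7,0.3,0,0,0,-0.09],
  [0.22,6.7,0.1,0,0,0,-0.09],
  [0.22,6.7,0,0,0,0,-0.09],
  [0.22,6.7,-0.1,0,0,0,-0.09],
  [0.22,6.7,-0.2,0,0,0,-0.09],
  [0.22,3,-0.3,0,0,0,-0.06],
])

```text
clock: 23.05
tool_pos: [0.5656, 0.0769, 0.0371]
eef_rot: [1.0, -0.001, -0.004, 0.001]
contact_force: [-0.7, 0.2, 0.3]
opening: 0.218
```

```bash
python3 - <<'E'
from h import *
st();snap("wrist","w16",f=1.5)
E
```

```text
23.05 pos [0.5656 0.0769 0.0371] yaw -0.001 tilt [-0.007 -0.002] F [-0.7  0.2  0.3] open 0.218 q [ 0.05  0.92 -0.46  1.84  0.73  0.56 -0.89]
```

View pics/w16.png

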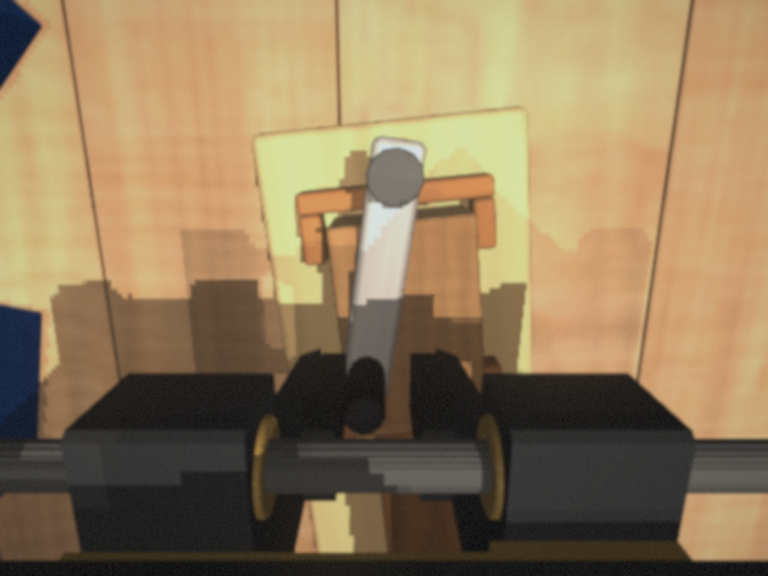

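Request:
play_rows([
  [0.22,5,0.5,0,0,0.005,-0.04],
  [0.22,4,0,0,0,0,-0.03],
  [0.22,3,0,0,0,0,-0.02],
  [0.22,2,0,0,0,0,0],
  [0.22,2,0,0,0,0,0],
  [0.22,0,0,0,0,0,0],
  [0.22,0,0,0,0,0,0],
  [0.22,0,0,0,0,0,0],
])

```text
clock: 24.1
tool_pos: [0.5806, 0.0771, 0.0367]
eef_rot: [0.999, 0.047, -0.003, 0.002]
contact_force: [-2.0, -0.1, 0.4]
opening: 0.221
```

```bash
python3 - <<'E'
from h import *
st();snap("wrist","w17",f=1.5)
E
```

```text
24.1 pos [0.5806 0.0771 0.0367] yaw 0.093 tilt [-0.005 -0.004] F [-2.  -0.1  0.4] open 0.221 q [ 0.07  0.94 -0.5   1.79  0.74  0.61 -0.8 ]
```

View pics/w17.png

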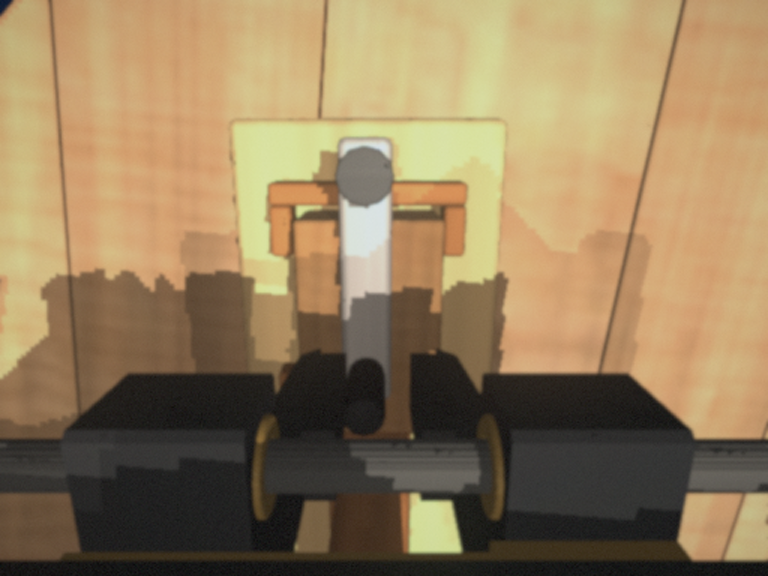

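Request:
play_rows([
  [0.22,1.5,0,0,0,0.002,0],
  [0.22,1,0,0,0,0,0],
  [0.22,0,0,0,0,0,0],
  [0.22,0,0,0,0,0,0],
  [0.22,0,0,0,0,0,0],
  [0.22,0,0,0,0,0,0],
  [0.22,0,0,0,0,0,0],
  [0.22,0,0,0,0,0,0],
])

```text
clock: 25.15
tool_pos: [0.581, 0.0772, 0.0365]
eef_rot: [0.999, 0.047, -0.004, 0.002]
contact_force: [-3.5, -1.2, 2.3]
opening: 0.224
```

```bash
python3 - <<'E'
from h import *
st();snap("wrist","w18",f=1.5)
E
```

```text
25.15 pos [0.581  0.0772 0.0365] yaw 0.094 tilt [-0.007 -0.005] F [-3.5 -1.2  2.3] open 0.224 q [ 0.07  0.94 -0.5   1.79  0.74  0.61 -0.79]
```

View pics/w18.png

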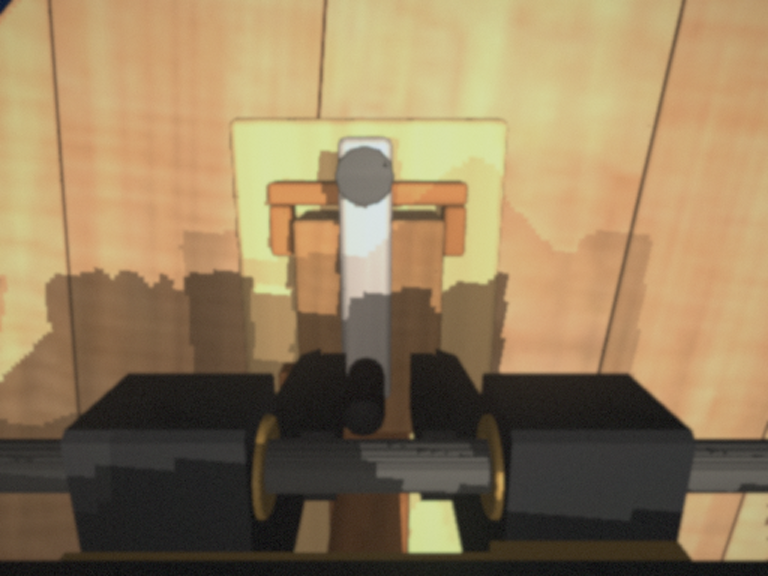

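Request:
play_rows([
  [0.35,-2,0,0,0,0,0],
  [0.45,0,0,0,0,0,0],
  [0.45,0,0,-15,0.003,-0.005,0],
  [0.6,0,0,-35,0,0,0],
  [0.8,0,15,-35,0,0,0],
  [1,0,30,-10,0,0,0],
  [1,0,25,0,0,0,0],
  [1,0,5,0,0,0,0],
])

```text
clock: 26.2
tool_pos: [0.5938, 0.0034, 0.1411]
eef_rot: [0.999, 0.048, 0.001, -0.002]
contact_force: [-0.4, -0.1, -0.2]
opening: 0.984
```

```bash
python3 - <<'E'
from h import *
st();snap("wrist","w19",f=1.5);st()
E
```

```text
26.2 pos [0.5938 0.0034 0.1411] yaw 0.095 tilt [0.002 0.004] F [-0.4 -0.1 -0.2] open 0.984 q [ 0.27  0.81 -0.63  1.72  0.62  0.81 -0.56]
26.25 pos [0.5939 0.0039 0.1411] yaw 0.096 tilt [0.002 0.004] F [-0.9  0.1  0.2] open 0.998 q [ 0.27  0.81 -0.63  1.72  0.62  0.81 -0.56]
```

View pics/w19.png

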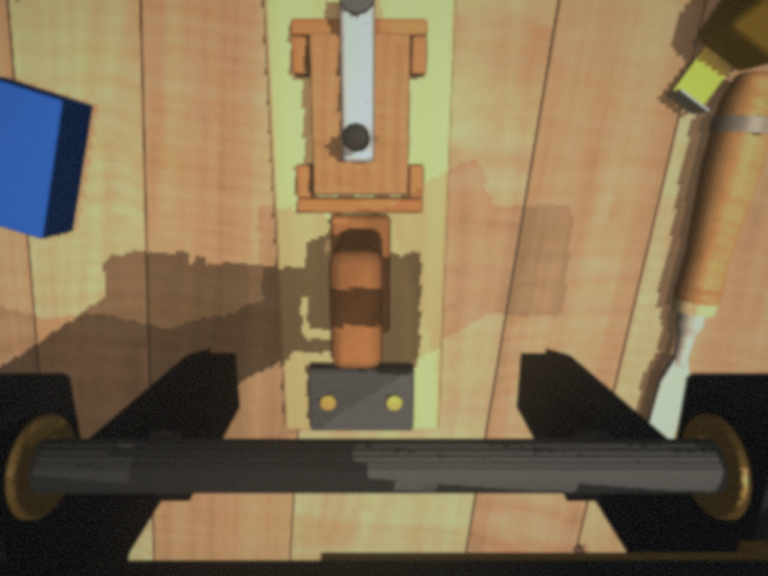

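```bash
python3 - <<'E'
from h import *
c=cal("w19")
for p in [(357,309),(357,255),(357,365)]: print(ray("",(p[0]/1.5,p[1]/1.5),.085,c))
plan([.585,.0005,.07],.098,1,n=5)
E
```

```text
[0.58554109 0.00092541 0.085     ]
[0.58341826 0.02557583 0.085     ]
[ 0.5878769  -0.02619805  0.085     ]
[1, -1.9, 0.6, 14.2, -0.001, -0.0, -0.0]
[1, -1.9, 0.6, 14.2, -0.001, -0.0, -0.0]
[1, -1.9, 0.5, 14.2, -0.001, -0.0, -0.0]
[1, -1.8, 0.5, 14.2, -0.001, -0.0, -0.0]
[1, -1.8, 0.5, 14.2, -0.001, -0.0, -0.0]
```

Handle at (0.5855, 0.001), matching the prediction. Descend to grip height.

Request:
play_rows([
  [1,-3,1,10,-0.002,0,0],
  [1,-3,1,20,-0.002,0,0],
  [1,-2,1,25,0,0,0],
  [1,0,0,25,0,0,0],
  [1,0,0,15,0,0,0],
  [1,0,0,5,0,0,0],
  [1,0,0,0,0,0,0],
  [1,0,0,0,0,0,0],
])

```text
clock: 27.25
tool_pos: [0.5846, 0.0103, 0.0371]
eef_rot: [0.999, 0.054, 0.001, -0.003]
contact_force: [1.1, -0.8, 0.3]
opening: 1.001
```

```bash
python3 - <<'E'
from h import *
st();plan([.5855,.0005,.03],.1,1,n=1)
E
```

```text
27.25 pos [0.5846 0.0103 0.0371] yaw 0.107 tilt [0.001 0.007] F [ 1.1 -0.8  0.3] open 1.001 q [ 0.2   0.94 -0.51  1.8   0.76  0.6  -0.68]
[1, -0.1, 9.9, 7.1, -0.006, -0.002, 0.007]
```

Request:
play_rows([
  [1,0.5,9,4,-0.006,-0.002,0.008],
  [1,0,0,3,0,0,0],
  [1,0,0,0,0,0,0],
  [1,0,0,0,0,0,0],
  [1,0,0,0,0,0,0],
  [1,0,0,0,0,0,0],
  [1,0,0,0,0,0,0],
  [1,0,0,0,0,0,0],
])

```text
clock: 28.25
tool_pos: [0.5873, 0.0005, 0.0311]
eef_rot: [0.999, 0.049, 0.001, -0.0]
contact_force: [-0.6, -0.2, -0.7]
opening: 1.001
```

```bash
python3 - <<'E'
from h import *
st();plan([.5855,.0005,.03],.1,1,n=1);snap("scene","s20",(180,100,350,230),4.5)
E
```

```text
28.25 pos [5.873e-01 5.000e-04 3.110e-02] yaw 0.098 tilt [0.003 0.   ] F [-0.6 -0.2 -0.7] open 1.001 q [ 0.2   0.95 -0.5   1.8   0.77  0.59 -0.68]
[1, -1.8, -0.1, 1.0, 0.0, -0.003, -0.002]
```

View pics/s20.png

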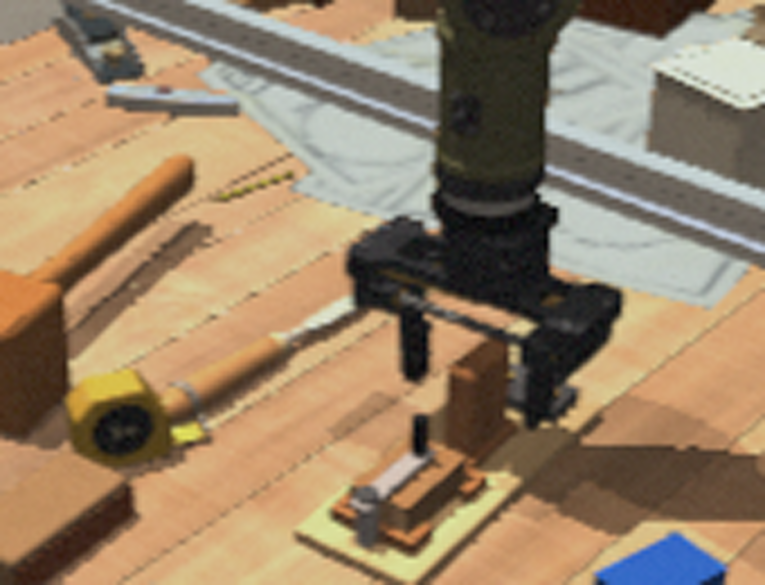

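Request:
play_rows([
  [1,-1.8,0,3,0,-0.003,-0.001],
  [0,0,0,0,0,0,0],
  [0,0,0,0,0,0,0],
  [0,0,0,0,0,0,0],
  [0,0,0,0,0,0,0],
  [0,0,0,0,0,0,0],
  [0,0,0,0,0,0,0],
  [0,0,0,0,0,0,0],
], grip_force=50)

```text
clock: 29.3
tool_pos: [0.5847, 0.0002, 0.0278]
eef_rot: [0.999, 0.049, -0.001, 0.0]
contact_force: [-1.7, -0.9, 2.1]
opening: 0.27
```

```bash
python3 - <<'E'
from h import *
st()
E
```

```text
29.3 pos [5.847e-01 2.000e-04 2.780e-02] yaw 0.099 tilt [-0.002 -0.001] F [-1.7 -0.9  2.1] open 0.27 q [ 0.2   0.96 -0.5   1.8   0.77  0.59 -0.69]
```

Request:
play_rows([
  [0,0,0,-5,0,0,0],
  [0,0,0,-8,0,0,0],
  [0,0,0,-10,0,0,0],
  [0,0,0,-12,0,0,0],
  [0,0,0,-12,0,0,0],
  [0,0,0,-10,0,0,0],
  [0,0,0,-6,0,0,0],
  [0,0,0,0,0,0,0],
])

```text
clock: 30.3
tool_pos: [0.5831, -0.0008, 0.0937]
eef_rot: [0.999, 0.049, -0.003, 0.001]
contact_force: [0.0, 0.6, -8.1]
opening: 0.27
```

```bash
python3 - <<'E'
from h import *
st();plan([.585,.002,.178],.1,0,n=8)
E
```

```text
30.3 pos [ 0.5831 -0.0008  0.0937] yaw 0.099 tilt [-0.005 -0.002] F [ 0.   0.6 -8.1] open 0.27 q [ 0.25  0.86 -0.58  1.78  0.69  0.72 -0.61]
[0, 0.2, -0.3, -10.5, 0.0, 0.001, -0.0]
[0, 0.2, -0.3, -10.5, 0.0, 0.001, -0.0]
[0, 0.2, -0.3, -10.5, 0.0, 0.001, -0.0]
[0, 0.2, -0.3, -10.5, 0.0, 0.001, -0.0]
[0, 0.2, -0.3, -10.5, 0.0, 0.001, -0.0]
[0, 0.3, -0.3, -10.5, 0.0, 0.001, -0.0]
[0, 0.3, -0.3, -10.5, 0.0, 0.001, -0.0]
[0, 0.3, -0.3, -10.5, 0.0, 0.001, -0.0]
```

Request:
play_rows([
  [0,0.5,0,-6,0,0.002,0],
  [0,0.5,0,-12,0,0.002,0],
  [0,0.5,-0.5,-15,0,0.001,0],
  [0,0,-0.5,-17,0,0,0],
  [0,0,0,-15,0,0,0],
  [0,0,0,-10,0,0,0],
  [0,0,0,-6,0,0,0],
  [0,0,0,0,0,0,0],
])

```text
clock: 31.3
tool_pos: [0.5842, 0.0006, 0.1807]
eef_rot: [0.999, 0.05, -0.0, 0.001]
contact_force: [-0.1, -0.3, -7.4]
opening: 0.265
```

```bash
python3 - <<'E'
from h import *
st();plan([.585,.002,.178],.1,0,n=1);snap("scene","s22",(150,80,350,230),4);snap("wrist","w22",f=1.5);snap("top","t22",(210,150,360,260),5)
E
```

```text
31.3 pos [0.5842 0.0006 0.1807] yaw 0.099 tilt [-0.    -0.001] F [-0.1 -0.3 -7.4] open 0.265 q [ 0.29  0.75 -0.66  1.72  0.58  0.88 -0.52]
[0, 1.0, -1.3, 2.7, 0.001, 0.001, -0.001]
```

View pics/s22.png

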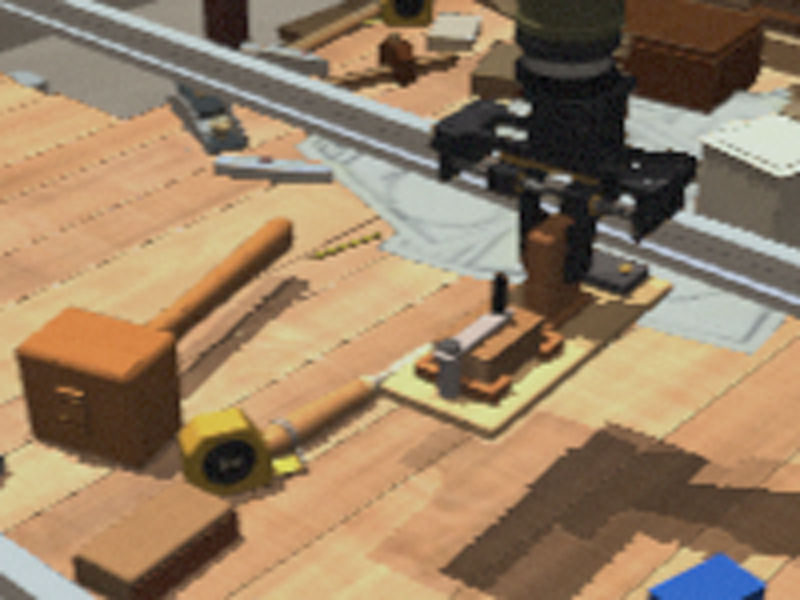

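View pics/w22.png

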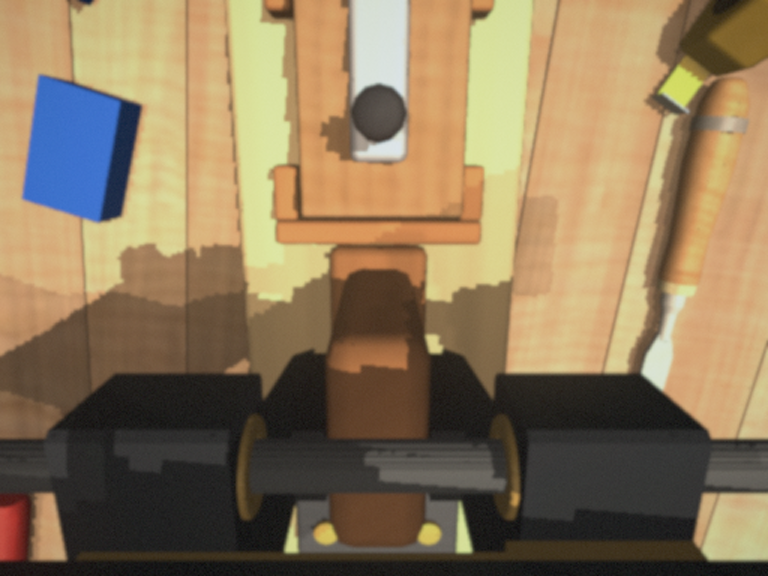

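```bash
python3 - <<'E'
from fit import *
H=[.5842+.0,.0106,1.671,.153]
for c0,n,o,f in ((r.get_calibration("scene"),"scene",(150,80),4),):
  for P in [(145,50,0),(145,50,12),(145,-50,12),(-115,50,12),(-115,50,0)]:
    print(P,np.round((proj("",W(H,P),c0)-np.array(o))*f,1), "without lift 10mm at +x:",np.round((proj("",W(H,P)+[0,0,.01],c0)-np.array(o))*f,1))
st()
im=cv2.imread("pics/s22_raw.png");cv2.imwrite("pics/s22c.png",cv2.resize(im[135:195,240:325],None,fx=9,fy=9,interpolation=cv2.INTER_CUBIC))
E
```

```text
(145, 50, 0) [493.6 436.7] without lift 10mm at +x: [494.  424.7]
(145, 50, 12) [494.1 422.3] without lift 10mm at +x: [494.6 410.2]
(145, -50, 12) [377.7 376.7] without lift 10mm at +x: [377.5 364.8]
(-115, 50, 12) [673.4 274.4] without lift 10mm at +x: [674.6 263.3]
(-115, 50, 0) [672.  287.6] without lift 10mm at +x: [673.2 276.6]
31.45 pos [5.835e-01 4.000e-04 1.797e-01] yaw 0.099 tilt [-0.002 -0.002] F [-0.4 -0.7 -7. ] open 0.268 q [ 0.29  0.75 -0.66  1.72  0.58  0.88 -0.52]
```

View pics/s22c.png

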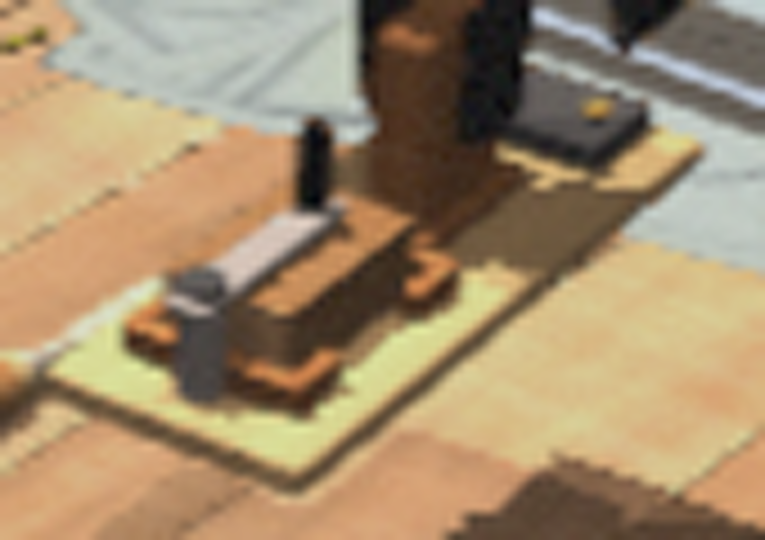

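Request:
play_rows([
  [0,0,0,0,0,0,0],
  [0,0,0,0,0,0,0],
  [0,0,0,0,0,0,0],
  [0,0,0,0,0,0,0],
  [0,0,0,0,0,0,0],
  [0,0,0,0,0,0,0],
  [0,0,0,0,0,0,0],
  [0,0,0,0,0,0,0],
])

```text
clock: 32.45
tool_pos: [0.5828, 0.0003, 0.1785]
eef_rot: [0.999, 0.05, -0.002, 0.001]
contact_force: [-0.1, 0.4, -7.9]
opening: 0.266
```

```bash
python3 - <<'E'
from h import *
st();print(np.abs(r.get_state()['qd']).max());snap("scene","s23",(150,80,350,230),4);st()
E
```

```text
32.45 pos [5.828e-01 3.000e-04 1.785e-01] yaw 0.099 tilt [-0.005 -0.002] F [-0.1  0.4 -7.9] open 0.266 q [ 0.29  0.75 -0.66  1.72  0.58  0.88 -0.52]
0.0014221600048914327
32.5 pos [5.829e-01 3.000e-04 1.785e-01] yaw 0.099 tilt [-0.005 -0.002] F [-1.2 -0.6 -7.6] open 0.264 q [ 0.29  0.75 -0.66  1.72  0.58  0.88 -0.52]
```

View pics/s23.png

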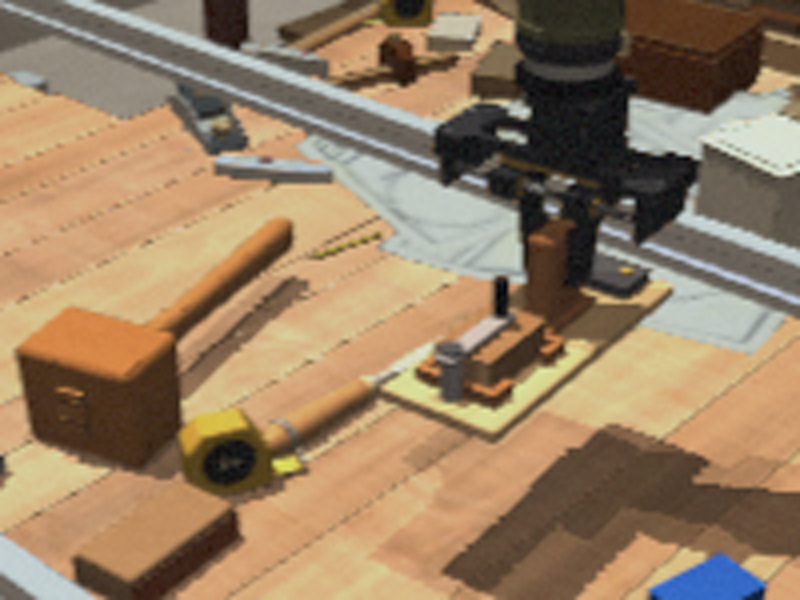

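Still and steady: lifted about 151 mm, level, lever shut. Handing in.

```bash
python3 - <<'E'
from h import *
print(r.finish_job());st()
E
```

```text
the job is handed in; nothing more can be done
None
the job is handed in; nothing more can be done
```

The job is done and handed in at 32.5 s. The offcut lies flat in the pocket, the lever is shut over it, and the gripper alone holds the holder about 151 mm above its starting height.

**What I did**
- I placed the brown offcut flat in the pocket and let go.
- I closed the lever by caging its peg loosely between the fingers. At the end the push force rose to 3.5 N with almost no further movement, so I took that as the stop.
- I gripped the handle with 50 N and lifted.

**Last checks**
- **Held:** the jaw gap is about 23.5 mm on the 24 mm handle, and the wrist carries about 7.6–8 N.
- **Still:** joint speeds are below 0.002 rad/s.
- **Seated and shut:** the last pictures show the offcut seated and the lever shut. The other things in view stand where they were.

**Disagreements and failures**
- **First grasp missed:** the fingers closed above the offcut without touching it, because the real fingertips sit about 20 mm higher than the reported tool point. I then went lower.
- **Camera heights:** the wrist pictures put the bench about 5–7 mm lower than the reported z of 0.
- **Level:** the scene picture suggests a tilt of at most about 0.8°, with the ballast end lower. That is close to the measuring noise, so I left it.
- **Sag:** the arm settled about 2 mm just before hand-in.

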